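Load the bedside caddy for the night

ROBOT

A 7-joint arm with a two-finger parallel gripper is mounted at the origin on the work surface. World frame = base frame: x ahead of the robot, y to its left, z up, the work surface at z = 0. Lengths are in m, angles in rad, forces in N, time in s.
With the tool pointing down it reaches from about 0.425 to 0.875 m from the base axis. Payload 4.7 kg.
Tool frame: the origin (TCP) lies on the mounting face of the last link; the fingertips stand 182 mm ahead of it and the grasp point (between the pads) lies 164 mm ahead of it; z points along the fingers, y is the direction in which the jaws open and shut (so a half turn about z gives the same grasp; the last joint's range is limited). The gripper opens to 87 mm and grips with 3 to 60 N. Pads are 19 mm wide; open, the fingers measure 117 mm over their backs; the gripper's body (75 mm by 190 mm) begins 51 mm behind the grasp point.
Start: joints at [1.272, 0.321, -0.07, 1.45, 0.023, 1.371, -0.057], TCP at [0.2, -0.618, 0.405] pointing down, gripper open.
Joint ranges: [-2.86, 2.86], [-0.3, 2.09], [-1.38, 1.24], [0.06, 2.45], [-1.56, 4.7], [0.09, 2.05], [-2.69, 2.69]. Speed limits (rad/s): [2.57, 2.57, 3.14, 3.14, 3.14, 3.14, 3.14].

INTERFACE

Orientations are given as a rotation vector (axis times angle).
In Python, from bench import ctrl gives the robot as it stands. The module is installed in compiled form; this text tells all that it offers.
- The arm moves only by the tool play_rows, never from a script. Its argument "targets" is text: rows parted by semicolons, each of 7 numbers parted by spaces: the shift along the tool's x, y, z in cm, then the turn, a rotation vector about the tool's x, y, z in rad, then the opening, from -1 (shut) to 1 (fully open). In form: x y z ax ay az grip; .... A call has 1 to 20 rows; each row shifts and turns the pose as measured when the row begins, along the tool's axes as they then stand; what a row does not reach is not made up. A row lasts 1/8 s, in which the tool goes at most 62.5 mm and 10.7 degrees, less where a joint would pass 70% of its speed; a pose out of reach is approached as far as the arm can. A call is refused whole if a number of a shift passes 6.25 or a number of a turn 0.188, either way. A call with a gripper value outside its range is refused whole. The fingers move at their own pace and stop on an object; "newtons" is the grip in N (left out, the last holds). Time passes only in rows, so rows that do not move let the fingers close. It gives the time, the measured TCP pose, the force and the opening at its end, in the units of the state.
- ctrl.get_state(): the state, without advancing time (a new reading comes with each control period).
- ctrl.get_image(name): name is "scene" or "top"; returns a dict with "pixels" (480x640x3 uint8, blue, green, red), "depth" (480x640 float32, m along the optical axis (not along the pixel's ray), 0 where there is no reading), "intrinsics" (3x3 intrinsics, pixels), "k1" (the pictures are not rectified: a ray, as slopes to the right and down, at radius r is drawn at 1 + k1 r^2 times it, then the intrinsics apply), "R" (3x3) and "t" (3): a world point X has camera coordinates R X + t. Camera axes: x right, y down, z forward; pixel columns grow to the right and rows downward; lengths in m; the calibration is good to about 2 mm. A picture is of the moment at which its call begins.
- ctrl.close_job(): hands the job in, once; it reports no verdict.
The state is a dict: "time": time; "joint_positions": joint angles; "qd": joint speeds; "joint_torque": joint torques, N m; "position": TCP position; "tool_rot": TCP orientation; "ft_force": force on the tool from outside, world axes, zero at the start; "torque": the same for the moment, N m; "grip_width": opening from 0.0 (shut) to 1.0 (fully open).
Only numpy, scipy, OpenCV 4.12 (cv2) and the standard library are available. Lean on these libraries where they do the work, as an engineer would, in place of code of your own. Each camera call takes 0.05 s, during which the arm holds its last target.

TASK

Load the bedside caddy for the night: stand every long-handled grooming thing from the mat in the deep cup, head up and foot on the cup's floor, so that each leans against the side of the rim opposite the cup's loop handle. Also pinch open the clip-on night light and clip it onto the near upright edge of the caddy's panel, lens up and level, so that the panel's edge is well inside the jaws and the light hangs well clear of the table. Do not shove or tip over the other things on the nightstand.

Things in the scene. Friction and masses are not known exactly. Their poses are not given: they have to be found in the camera images.
- nail_brush: nail brush of brown wood: block head 24 mm wide with short white bristles. 200 mm long, lies on the mat at first (may be absent). Straight handle 16 wide x 22 thick x 165 mm, then the head, 35 mm. Origin at half length, 11 mm below the centre line as first laid; x runs from the foot (plain handle end) to the head, z up as first laid. Centre of mass about 10 mm from half length towards the foot
- nail_brush_top (a point): the head's end, on the centre line. A good place to grip is the handle just below the head, on the centre line 55 mm back from here; the foot is 200 mm back
- comb: black plastic comb: block head 24 mm wide with a row of teeth at one side. 200 mm long, lies on the mat at first (may be absent). Straight handle 16 wide x 22 thick x 165 mm, then the head, 35 mm. Origin at half length, 11 mm below the centre line as first laid; x runs from the foot (plain handle end) to the head, z up as first laid. Centre of mass about 10 mm from half length towards the foot
- comb_top (a point): the head's end, on the centre line. A good place to grip is the handle just below the head, on the centre line 55 mm back from here; the foot is 200 mm back
- mirror: small hand mirror of dark wood: round head 34 mm across, 22 mm thick. 200 mm long, lies on the mat at first (may be absent). Straight handle 16 wide x 22 thick x 165 mm, then the head, 35 mm. Origin at half length, 11 mm below the centre line as first laid; x runs from the foot (plain handle end) to the head, z up as first laid. Centre of mass about 10 mm from half length towards the foot
- mirror_top (a point): the head's end, on the centre line. A good place to grip is the handle just below the head, on the centre line 55 mm back from here; the foot is 200 mm back
- foot_file: foot file with grey plastic handle: flat steel head 22 mm wide, 16 mm thick. 200 mm long, lies on the mat at first (may be absent). Straight handle 16 wide x 22 thick x 165 mm, then the head, 35 mm. Origin at half length, 11 mm below the centre line as first laid; x runs from the foot (plain handle end) to the head, z up as first laid. Centre of mass about 10 mm from half length towards the foot
- foot_file_top (a point): the head's end, on the centre line. A good place to grip is the handle just below the head, on the centre line 55 mm back from here; the foot is 200 mm back
- mat: round beige cork-backed mat, 420 mm across, 3 mm thick, fixed to the nightstand; origin under its centre
- caddy: bedside caddy, fixed: plywood base 8 mm thick with a deep white oblong cup and an upright plywood panel. Origin at table height under the middle of the cup. x points from the cup's side with the loop handle (-x; it stands out 27 mm, 30 to 95 mm high) to the plain opposite side (+x); z up
- cup_floor (a point): middle of the cup's inner floor, 12 mm above the table, axes as the caddy's. Inside the cup measures 78 mm along x and 140 mm along y, walls 5 mm; the rim is 95 mm above this floor
- panel: the caddy's upright panel, 6 mm thick (along y), 100 mm along x, from 8 to 110 mm above the table, 160 mm to the -y side of the cup's middle; axes as the caddy's, origin at the middle of its lower edge
- panel_edge (a point): middle of the panel's upright near edge (its -x end), 60 mm above the table, axes as the caddy's; the panel goes on in +x from here. The edge overhangs the base by 20 mm and nothing lies in front of it
- clip: clip-on night light, grey, 80 g: a sprung clamp like a big clothes peg, lying with its hinge upright, 36 mm high, a round lens on top over the pivot (44 mm). Origin under the pivot. This is the left half: with the clip shut x is its middle line, from handles to jaws; z up. Open by q, each half turns q/2 from the middle line, this half's jaw to +y: the middle line is at this yaw minus q/2
- clip_mouth (a point): point of the left half, 33 mm ahead of the pivot, 18 mm above the underside (mid height), between the jaw faces when shut; the jaw faces reach from 18 to 48 mm ahead of the pivot. The two flat handles reach from 10 to 60 mm behind the pivot and are as high as the clip
- clip_jaw (a joint): opening of the clip in rad: 0 shut, 0.5 fully open, about 0.18 with 6 mm between the jaws. 40 mm behind the pivot the handles measure 60 mm over their outsides when shut; pinched there to 40 mm they are parallel and the jaws are fully open, about 16 mm apart. A spring shuts it: the pinch takes 4 N at first, 12 N fully open; the jaws bite with 7 N
- pill_bottle: small green pill bottle with white cap, 44 mm across, 56 mm high, standing on the mat; origin at the centre of its underside; a bystander
- tweezers_case: chrome tweezers set, a flat case 34 x 90 x 15 mm lying on the mat beyond the long things; origin under its centre; a bystander
- soap_dispenser: white push-button soap dispenser, 68 mm across, 165 mm high; origin under its centre; a bystander
- cream_jar: amber glass jar with black lid, 58 mm across, 44 mm high; origin under its centre; a bystander

How it is judged:
By the outcome, as a careful person would: the job done as asked, in the order asked, and still so for the second after the job is handed in, with the robot touching nothing.
Of nail_brush, comb, mirror, foot_file only 3 to 4 are there at a start; the rules pass over those that are not, and their reading is None.
At some moment in a run one of nail_brush, comb, mirror, foot_file, clip may be knocked a few centimetres aside while the robot is not near it.
Once in a run the grip may slacken for a moment while it holds something.
It also fails if it takes over 210 s, if anything falls off the work surface, if the arm or the gripper's body presses on something with over 40 N, if the wrist force passes 120 N, or if a joint passes its speed limit or range.

## Working session

There is one attempt and no reset: what is moved stays moved. The work goes in short steps, Python scripts to look and compute and a tool call to move; the robot and the scene stay as the last step left them, time stands still between calls to the robot, and variables do not carry over. Pictures are saved under pics/ and viewed, and the job is handed in when it is done.

Besides the shell and the picture viewer there is one more tool, called after "Request:" as name(argument=value, ...), one argument or row to a line, values as JSON. play_rows: Moves the arm, as the interface text tells. Its arguments: {"type":"object","properties":{"targets":{"type":"string"},"newtons":{"type":"number"}},"required":["targets"]}

```bash
ls; mkdir -p pics; cat > h.py <<'E'
import numpy as np, cv2
from bench import ctrl
from scipy.spatial.transform import Rotation as Ro
def shot(name,fn):
    im=ctrl.get_image(name); cv2.imwrite('pics/'+fn+'.png',im['pixels']); np.savez('pics/'+fn+'.npz',**{k:np.array(v) for k,v in im.items()}); return im
def cloud(im):
    K=np.array(im['intrinsics']);k1=float(im['k1']);R=np.array(im['R']);t=np.array(im['t']);d=np.array(im['depth'])
    v,u=np.mgrid[0:d.shape[0],0:d.shape[1]].astype(float)
    x=(u-K[0,2])/K[0,0];y=(v-K[1,2])/K[1,1]
    a,b=x.copy(),y.copy()
    for _ in range(20):
        s=1+k1*(a*a+b*b);a=x/s;b=y/s
    P=np.stack([a*d,b*d,d],-1)
    W=(P-t)@R
    W[d<=0]=np.nan
    return W
def load(fn):
    z=np.load('pics/'+fn+'.npz'); return {k:z[k] for k in z.files}
def st():
    s=ctrl.get_state(); print({k:np.round(v,3).tolist() for k,v in s.items()}); return s
E
python3 - <<'E'
from h import *
st()
for n in ['scene','top']:
    im=shot(n,n+'0'); print(n,im['intrinsics'],im['k1'],im['R'],im['t'])
E
```

```text
pics
{'time': 0.0, 'joint_positions': [1.272, 0.322, -0.07, 1.452, 0.023, 1.371, -0.057], 'qd': [0.001, 0.001, -0.0, 0.001, -0.002, -0.001, 0.001], 'joint_torque': [-0.001, -49.129, -0.404, -31.253, -0.064, 0.044, 0.0], 'position': [0.2, -0.618, 0.404], 'tool_rot': [-3.101, -0.489, 0.001], 'ft_force': [-1.102, -0.136, 0.362], 'torque': [-0.012, 0.056, -0.035], 'grip_width': 1.004}
scene [[530.84552755   0.         314.60236724]
 [  0.         530.84552755 238.62076691]
 [  0.           0.           1.        ]] -0.048844156823506256 [[-0.13076114  0.99119823 -0.02067836]
 [ 0.74729462  0.08483562 -0.65905513]
 [-0.65150001 -0.10163163 -0.75181031]] [ 0.06239757 -0.35490745  1.62562076]
top [[510.27277351   0.         331.94863022]
 [  0.         510.27277351 229.20528368]
 [  0.           0.           1.        ]] -0.028258228666214295 [[ 0.01249751 -0.9998246   0.01394928]
 [-0.99033886 -0.01430329 -0.1379288 ]
 [ 0.13810412 -0.01209074 -0.99034391]] [-0.01366413  0.53120852  1.01596521]
```

View pics/scene0.png

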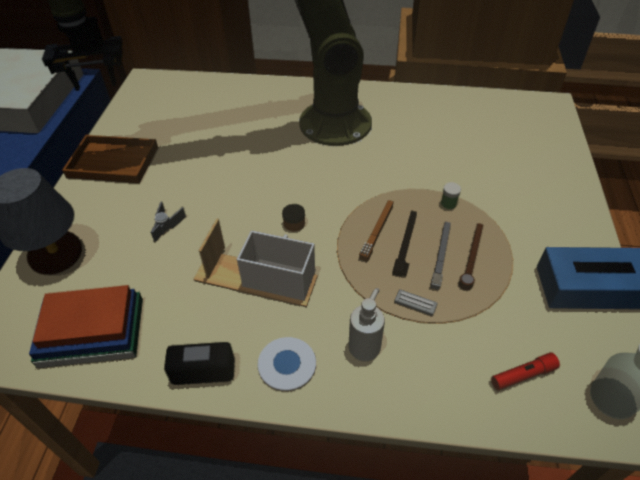

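View pics/top0.png

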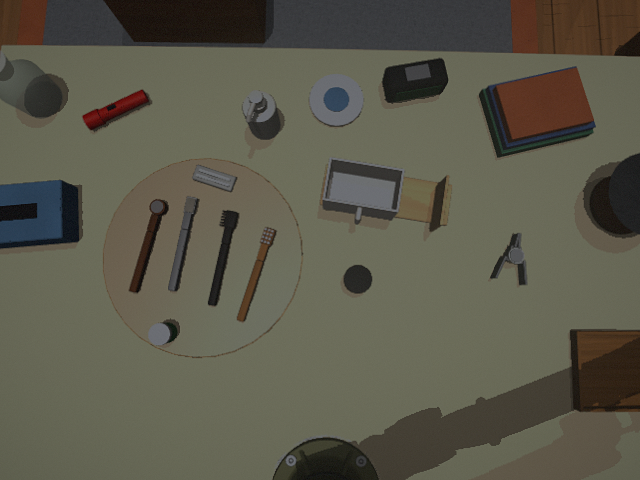

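```bash
python3 - <<'E'
from h import *
im=load('top0');W=cloud(im)
pts=dict(lens=(515,256),clipjaw=(518,237),clipL=(493,277),clipR=(524,283),pill=(160,334),cream=(358,279),
tw=(215,178),cupc=(364,190),hand=(358,214),paneltop=(447,200),mirror_head=(158,207),mirror_foot=(135,289),
file_head=(191,200),file_foot=(174,288),comb_head=(231,213),comb_foot=(213,302),brush_head=(269,230),brush_foot=(241,318),soap=(258,100),matc=(203,257),mat_l=(106,257),table=(450,330))
for k,(u,v) in pts.items(): print(k,np.round(W[v,u],3))
# height map
z=np.nan_to_num(W[...,2]); 
hm=np.clip(z/0.13*255,0,255).astype(np.uint8)
big=cv2.applyColorMap(hm,cv2.COLORMAP_JET)
a=cv2.resize(im['pixels'][140:310,310:560],None,fx=3,fy=3,interpolation=cv2.INTER_CUBIC)
cv2.imwrite('pics/crop_c.png',cv2.convertScaleAbs(a,alpha=1.7))
b=cv2.resize(im['pixels'][150:360,95:310],None,fx=2.8,fy=2.8,interpolation=cv2.INTER_CUBIC)
cv2.imwrite('pics/crop_m.png',cv2.convertScaleAbs(b,alpha=1.7))
E
```

```text
lens [ 0.48  -0.383  0.044]
clipjaw [ 0.52  -0.392  0.039]
clipL [ 0.438 -0.343  0.024]
clipR [ 0.426 -0.404  0.032]
pill [0.316 0.328 0.063]
cream [ 0.429 -0.06   0.046]
tw [0.641 0.244 0.014]
cupc [ 0.62  -0.074  0.014]
hand [ 0.555 -0.057  0.091]
paneltop [ 0.601 -0.252  0.013]
mirror_head [0.575 0.359 0.025]
mirror_foot [0.403 0.396 0.026]
file_head [0.591 0.29  0.024]
file_foot [0.407 0.316 0.023]
comb_head [0.564 0.205 0.025]
comb_foot [0.379 0.234 0.026]
brush_head [0.528 0.124 0.033]
brush_foot [0.348 0.176 0.026]
soap [0.755 0.136 0.169]
matc [0.473 0.265 0.002]
mat_l [0.47  0.47  0.003]
table [ 0.327 -0.256  0.   ]
```

View pics/crop_c.png

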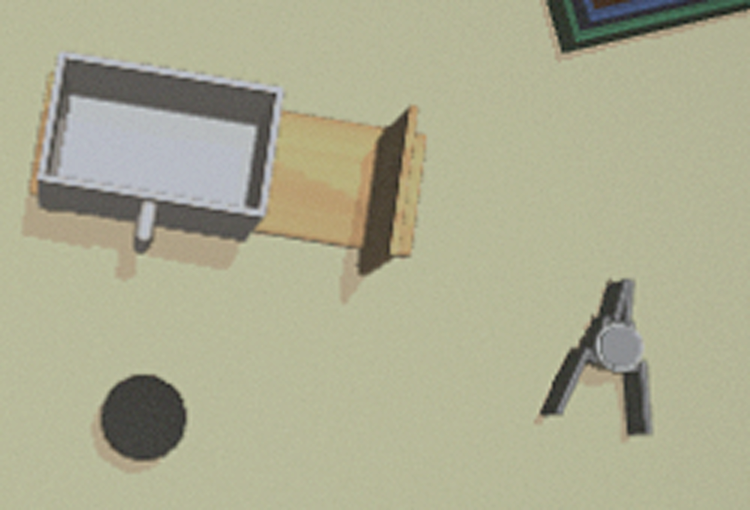

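View pics/crop_m.png

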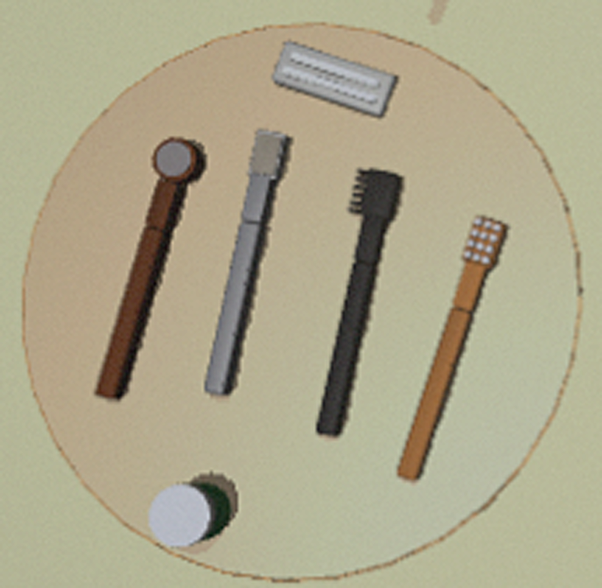

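```bash
cat > meas.py <<'E'
from h import *
def rect(pts): 
    r=cv2.minAreaRect((pts*1000).astype(np.float32)); return np.round(r[0],1),np.round(r[1],1),round(r[2],2)
def clouds(fns):
    out=[]
    for f in fns:
        W=cloud(load(f)); out.append(W.reshape(-1,3)[~np.isnan(W).any(-1).ravel()])
    return out
E
python3 - <<'E'
from meas import *
T,S=clouds(['top0','scene0'])
def box(P,x0,x1,y0,y1,z0,z1):
    m=(P[:,0]>x0)&(P[:,0]<x1)&(P[:,1]>y0)&(P[:,1]<y1)&(P[:,2]>z0)&(P[:,2]<z1);return P[m]
for n,P in (('top',T),('scene',S)):
    rim=box(P,.52,.72,-.18,.03,.1005,.115)
    print(n,'rim',len(rim),rect(rim[:,:2]),np.median(rim[:,2]))
    pt=box(P,.52,.72,-.33,-.2,.10,.118)
    print('panel top',len(pt),rect(pt[:,:2]),np.median(pt[:,2]))
    pf=box(P,.52,.72,-.33,-.2,.03,.118)
    print('panel all',len(pf),rect(pf[:,:2]))
    cl=box(P,.38,.56,-.48,-.3,.015,.06)
    print('clip',len(cl),rect(cl[:,:2]))
    ln=box(P,.38,.56,-.48,-.3,.040,.06);print('lens',len(ln),ln.mean(0), rect(ln[:,:2]))
    for nm,b in dict(mirror=(.36,.61,.335,.43),file=(.38,.625,.27,.334)).items():
        q=box(P,*b,.012,.06);print(nm,len(q),rect(q[:,:2]),np.median(q[:,2]))
E
```

```text
top rim 687 (array([611.3, -65. ]), array([150.1,  89.2]), 81.44) 0.10703304151814236
panel top 206 (array([ 582.1, -222.4]), array([ 6.8, 99.9]), 80.94) 0.11026211433548969
panel all 539 (array([ 581.7, -222.4]), array([  7.2, 100.6]), 81.31)
clip 652 (array([ 479.8, -384. ]), array([ 67.4, 102. ]), 79.82)
lens 195 [ 0.48131501 -0.38529415  0.04438847] (array([ 477.3, -393.1]), array([57. , 74.4]), 64.8)
mirror 985 (array([496. , 381.6]), array([ 33.4, 198.3]), 75.02) 0.025254429680941933
file 925 (array([499.4, 304.6]), array([ 23. , 200.6]), 81.41) 0.02465214647025276
scene rim 635 (array([613.6, -65.9]), array([151.4,  92.1]), 81.06) 0.10602526219060997
panel top 172 (array([ 583.1, -224.2]), array([  9.7, 104.1]), 81.14) 0.10900159988816027
panel all 713 (array([ 583.5, -223.8]), array([ 10.7, 104.7]), 81.44)
clip 496 (array([ 480.1, -386.6]), array([ 69.7, 105.1]), 76.03)
lens 107 [ 0.48483424 -0.38374237  0.04457269] (array([ 483.7, -374.4]), array([65.1, 55.2]), 3.36)
mirror 550 (array([497.6, 378.9]), array([ 31.2, 201. ]), 77.42) 0.02491537686317845
file 511 (array([502.7, 307. ]), array([ 22.1, 201.4]), 80.59) 0.02438009770143976
```

Request:
play_rows(
  targets="6.1 -0.3 0 0 0 -0.095 1;6.1 -0.3 0 0 0 -0.095 1;6.1 -0.3 0 0 0 -0.095 1;6.1 -0.3 0 0 0 -0.095 1;6.1 -0.3 0 0 0 -0.095 1;6.1 -0.3 0 0 0 -0.095 1;6.1 -0.3 0 0 0 -0.095 1;6.1 -0.3 0 0 0 -0.095 1;6.1 -0.3 0 0 0 -0.095 1;6.1 -0.3 0 0 0 -0.095 1;6.1 -0.3 0 0 0 -0.095 1;6.1 -0.3 0 0 0 -0.095 1",
  newtons=20,
)

```text
time: 1.6
position: [0.6399, -0.0725, 0.3948]
tool_rot: [-2.318, -2.103, 0.007]
ft_force: [0.6, 0.4, 0.2]
grip_width: 0.998
```

```bash
python3 - <<'E'
from h import *
st()
E
```

```text
{'time': 1.6, 'joint_positions': [0.507, 0.369, -0.563, 1.46, 0.191, 1.38, -0.161], 'qd': [-0.53, 0.041, -0.322, 0.016, 0.113, 0.009, -0.073], 'joint_torque': [2.809, -48.115, -5.061, -30.28, -0.237, 0.266, 0.08], 'position': [0.64, -0.072, 0.395], 'tool_rot': [-2.318, -2.103, 0.007], 'ft_force': [0.566, 0.433, 0.202], 'torque': [-0.027, -0.172, -0.0], 'grip_width': 0.998}
```

Request:
play_rows(
  targets="6.0 -0.3 0 0 0 -0.15 1;6.0 -0.3 0 0 0 -0.15 1;6.0 -0.3 0 0 0 -0.15 1;6.0 -0.3 0 0 0 -0.15 1",
)

```text
time: 2.1
position: [0.5954, 0.1679, 0.3942]
tool_rot: [-1.565, -2.707, 0.001]
ft_force: [0.2, -0.4, -0.4]
grip_width: 1.002
```

```bash
cat > data.txt <<'E'
[1.272, 0.322, -0.07, 1.452, 0.023, 1.371, -0.057] [0.2, -0.618, 0.404] [-3.101, -0.489, 0.001]
[0.507, 0.369, -0.563, 1.46, 0.191, 1.38, -0.161] [0.64, -0.072, 0.395] [-2.318, -2.103, 0.007]
E
python3 - <<'E'
from h import *
s=st()
open('data.txt','a').write(' '.join(str(np.round(s[k],4).tolist()) for k in('joint_positions','position','tool_rot'))+'\n')
E
```

```text
{'time': 2.1, 'joint_positions': [0.29, 0.354, -0.763, 1.523, 0.235, 1.373, 0.033], 'qd': [-0.375, -0.124, -0.421, 0.237, 0.023, -0.044, 0.409], 'joint_torque': [2.402, -41.936, -6.026, -30.492, -0.099, 0.305, -0.433], 'position': [0.595, 0.168, 0.394], 'tool_rot': [-1.565, -2.707, 0.001], 'ft_force': [0.247, -0.392, -0.389], 'torque': [0.017, -0.188, -0.0], 'grip_width': 1.002}
```

```bash
cat > kin.py <<'E'
from h import *
import itertools,re
from scipy.optimize import least_squares
def fk(q,p,sg):
    h,L1,L2,L3,o1,o7=p[:6]; e=p[6:]
    s1,s3,s5,s7,s2,s4,s6=sg
    R=Ro.from_euler('z',s1*q[0]+o1); x=np.array([0,0,h])
    R=R*Ro.from_euler('y',s2*q[1])*Ro.from_euler('z',s3*q[2]); 
    x=x+R.apply([e[0],e[1],L1])
    R=R*Ro.from_euler('y',s4*q[3])*Ro.from_euler('z',s5*q[4]); x=x+R.apply([e[2],e[3],L2])
    R=R*Ro.from_euler('y',s6*q[5])*Ro.from_euler('z',s7*q[6]+o7); x=x+R.apply([e[4],e[5],L3])
    return x,R
def data():
    D=[]
    for l in open('data.txt'):
        a=re.findall(r'\[([^\]]*)\]',l); D.append([np.array([float(v) for v in s.split(',')]) for s in a])
    return D
def res(p,sg,D,ne):
    p=np.r_[p,np.zeros(12-len(p))]
    r=[]
    for q,x,w in D:
        X,R=fk(q,p,sg); r+=list(X-x)+list((R.inv()*Ro.from_rotvec(w)).as_rotvec()*.3)
    return np.array(r)
E
python3 - <<'E'
from kin import *
D=data();best=[]
for s1,s3,s5,s7 in itertools.product([1,-1],repeat=4):
  sg=(s1,s3,s5,s7,1,1,1)
  for o1 in (0,np.pi/2,np.pi,-np.pi/2):
    for o7 in (0,np.pi/2,np.pi,-np.pi/2):
      r=least_squares(res,[.3,.45,.45,.15,o1,o7],args=(sg,D,0)); best.append((r.cost,sg,np.round(r.x,4).tolist()))
best.sort(key=lambda b:b[0])
for b in best[:6]: print(b)
E
```

```text
(np.float64(4.699981958113999e-06), (-1, -1, -1, -1, 1, 1, 1), [0.8464, 0.4905, 0.5068, 0.8073, -0.0383, -4.7507])
(np.float64(4.699981958114244e-06), (-1, -1, -1, -1, 1, 1, 1), [0.8464, 0.4905, 0.5068, 0.8073, -0.0383, 1.5325])
(np.float64(4.699981958116409e-06), (-1, -1, -1, -1, 1, 1, 1), [0.8464, 0.4905, 0.5068, 0.8073, -0.0383, 1.5325])
(np.float64(4.699981958117582e-06), (-1, -1, -1, -1, 1, 1, 1), [0.8464, 0.4905, 0.5068, 0.8073, -0.0383, 1.5325])
(np.float64(4.6999819581177205e-06), (-1, -1, -1, -1, 1, 1, 1), [0.8464, 0.4905, 0.5068, 0.8073, -0.0383, 1.5325])
(np.float64(4.6999819581178865e-06), (-1, -1, -1, -1, 1, 1, 1), [0.8464, 0.4905, 0.5068, 0.8073, -0.0383, 1.5325])
```

Request:
play_rows(
  targets="0 0 0 0 0.18 0 1;0 0 0 0 0.18 0 1;0 0 0 0 0.18 0 1;0 0 0 0 0 0 1;0 0 0 0 0 0 1",
)

```text
time: 2.72
position: [0.5904, 0.1777, 0.3937]
tool_rot: [-1.292, -2.279, -0.366]
ft_force: [0.5, 0.6, -0.4]
grip_width: 1.001
```

```bash
cat > rec.py <<'E'
from kin import *
s=st()
open('data.txt','a').write(' '.join(str(np.round(s[k],4).tolist()) for k in('joint_positions','position','tool_rot'))+'\n')
E
python3 rec.py; python3 - <<'E'
from kin import *
D=data();sg=(-1,-1,-1,-1,1,1,1)
for n in (6,12):
  r=least_squares(res,[.3,.45,.45,.15,0,np.pi/2]+[0]*(n-6),args=(sg,D,0)); print(r.cost,np.round(r.x,4)); print(np.round(r.fun.reshape(-1,6)*1000,1))
E
```

```text
{'time': 2.725, 'joint_positions': [0.457, 0.475, -0.866, 1.482, -0.203, 1.452, 0.203], 'qd': [-0.0, 0.005, 0.02, 0.004, 0.005, -0.001, 0.003], 'joint_torque': [0.765, -43.021, -10.952, -28.551, -2.641, 0.634, -0.013], 'position': [0.59, 0.178, 0.394], 'tool_rot': [-1.292, -2.279, -0.366], 'ft_force': [0.45, 0.562, -0.402], 'torque': [-0.502, -0.425, 0.035], 'grip_width': 1.001}
5.253869806160039e-05 [ 0.2488  0.4712  0.5065  0.1924 -0.0364  1.5359]
[[ 0.8  5.6 -2.5 -0.1  0.1 -0.4]
 [-0.6 -0.4 -0.5  0.1 -0.2 -0.4]
 [ 1.7 -0.3  0.4  0.1 -0.1 -0.4]
 [ 4.1  1.5  2.6  5.9  0.   1.3]]
2.0686554369049846e-05 [ 0.2572  0.4598  0.5131  0.2255 -0.0138  1.5576 -0.0132 -0.0164 -0.0368
 -0.0097  0.0097  0.002 ]
[[-0.6  4.6  0.6 -0.1  0.1 -0.2]
 [ 1.9 -0.5 -0.1  0.1 -0.1 -0.2]
 [ 2.9  0.9 -0.8  0.1 -0.  -0.2]
 [-0.2 -0.1  0.2  2.2  0.   0.5]]
```

```bash
cat > plan.py <<'E'
from kin import *
SG=(-1,-1,-1,-1,1,1,1)
P0=np.r_[[.2488,.4712,.5065,.1924,-.0364,1.5359],np.zeros(6)]
LIM=np.array([[-2.86,2.86],[-.3,2.09],[-1.38,1.24],[.06,2.45],[-1.56,4.7],[.09,2.05],[-2.69,2.69]])
def jac(q):
    x,R=fk(q,P0,SG);J=np.zeros((6,7))
    for i in range(7):
        d=np.array(q,float);d[i]+=1e-5;x2,R2=fk(d,P0,SG)
        J[:3,i]=(x2-x)/1e-5;J[3:,i]=(R2*R.inv()).as_rotvec()/1e-5
    return J
def step(q,x,R,x2,R2,n=10):
    q=np.array(q,float)
    # model-relative move
    x0,R0=fk(q,P0,SG); dx=x2-x; dR=(R2*R.inv()).as_rotvec()
    for k in range(n):
        xt=x0+dx*(k+1)/n; Rt=Ro.from_rotvec(dR*(k+1)/n)*R0
        for _ in range(3):
            a,b=fk(q,P0,SG); e=np.r_[xt-a,(Rt*b.inv()).as_rotvec()]
            q=q+np.linalg.pinv(jac(q),rcond=.02)@e
    return q
def pose(s=None):
    s=s or ctrl.get_state(); return np.array(s['position']),Ro.from_rotvec(s['tool_rot']),np.array(s['joint_positions'])
def tool(h_az,pitch,xs=-1):
    """jaw axis horizontal, tool x = xs*h plane. pitch: angle of tool z from down, + = pointing along h (forward)"""
    h=np.array([np.cos(h_az),np.sin(h_az),0]);Z=np.array([0,0,1.])
    z=np.sin(pitch)*h-np.cos(pitch)*Z
    u=np.cos(pitch)*h+np.sin(pitch)*Z
    x=xs*u; y=np.cross(z,x)
    return Ro.from_matrix(np.stack([x,y,z],1))
def rows(G2,R2,grip,n=None,cur=None,show=True,vmax=5.5,wmax=.17):
    """G2 grasp-point target. Grasp-point path linear, orientation slerp."""
    x,R,q=cur or pose()
    G=x+R.apply([0,0,.164]); dw=(R.inv()*R2).as_rotvec()
    X2=G2-R2.apply([0,0,.164])
    if n is None: n=int(np.ceil(max(np.linalg.norm(X2-x)*100/vmax,np.linalg.norm(G2-G)*100/vmax,np.linalg.norm(dw)/wmax,1)))
    out=[];q0=q.copy();qs=[]
    px,pR=x,R
    for k in range(n):
        f=(k+1)/n;Rk=R*Ro.from_rotvec(dw*f);Gk=G+(np.array(G2)-G)*f;Xk=Gk-Rk.apply([0,0,.164])
        d=pR.inv().apply(Xk-px)*100; w=(pR.inv()*Rk).as_rotvec()
        out.append(' '.join(f'{v:.2f}'.rstrip('0').rstrip('.') if abs(v)>.004 else '0' for v in d)+' '+' '.join(f'{v:.3f}'.rstrip('0').rstrip('.') if abs(v)>.0004 else '0' for v in w)+f' {grip}')
        q=step(q,px,pR,Xk,Rk,4);qs.append(q); px,pR=Xk,Rk
    qs=np.array(qs)
    if show:
        print(n,'rows, q end',np.round(q,2)); bad=(qs<LIM[:,0]).any(0)|(qs>LIM[:,1]).any(0)
        if bad.any(): print('!! limits joints',np.where(bad)[0]+1,np.round(qs.min(0),2),np.round(qs.max(0),2))
        print(';'.join(out))
    return (px,pR,q)
E
cat > items.py <<'E'
from meas import *
def fit(P,c,az,win=.03):
    """refine handle axis near centre c, direction az"""
    for it in range(4):
        h=np.array([np.cos(az),np.sin(az)]);n=np.array([-h[1],h[0]])
        d=P[:,:2]-c; s=d@h; l=d@n
        m=(abs(s)<.125)&(abs(l)<.02)&(P[:,2]>.014)&(P[:,2]<.05)
        s_,l_=s[m],l[m]
        lo,hi=np.percentile(s_,[.5,99.5]); 
        mm=(s_<hi-.045)
        k,b=np.polyfit(s_[mm],l_[mm],1)
        az+=np.arctan(k); c=c+n*b+h*((lo+hi)/2)
    return c,az,hi-lo,np.median(P[m][:,2])
E
python3 - <<'E'
from items import *
T,S=clouds(['top0','scene0'])
g=dict(mirror=((.496,.381),-.21),file=((.499,.305),-.15),comb=((.472,.22),-.15),brush=((.438,.15),-.28))
for k,(c,a) in g.items():
    for P in (T,S):
        c2,a2,L,z=fit(P,np.array(c),a); h=np.array([np.cos(a2),np.sin(a2)])
        print(k,np.round(c2,4),round(np.degrees(a2),1),round(L,4),round(z,4),'grip',np.round(c2+.045*h,4))
E
python3 - <<'E'
from plan import *
D=data()
q=D[0][0]
# arcs sim of first call
for i in (0,1,2):
  x,R,qq=D[i][1],Ro.from_rotvec(D[i][2]),D[i][0]
  print(np.round(step(qq,x,R,D[i+1][1],Ro.from_rotvec(D[i+1][2]),30),3),D[i+1][0])
E
```

```text
mirror [0.4949 0.3783] -13.7 0.1952 0.0253 grip [0.5386 0.3677]
mirror [0.4975 0.3785] -13.4 0.1986 0.0249 grip [0.5412 0.3681]
file [0.4991 0.3047] -9.3 0.1979 0.0247 grip [0.5435 0.2974]
file [0.5032 0.3067] -9.3 0.1991 0.0244 grip [0.5476 0.2994]
comb [0.4707 0.2197] -10.2 0.1973 0.0253 grip [0.515  0.2117]
comb [0.4743 0.2219] -10.3 0.1998 0.0246 grip [0.5186 0.2138]
brush [0.4377 0.1501] -15.9 0.1966 0.0258 grip [0.481  0.1377]
brush [0.4415 0.1519] -16.7 0.1974 0.0254 grip [0.4846 0.139 ]
[ 0.53   0.38  -0.609  1.461  0.212  1.38  -0.185] [ 0.507  0.369 -0.563  1.46   0.191  1.38  -0.161]
[ 0.293  0.349 -0.764  1.53   0.231  1.369  0.033] [ 0.2901  0.3537 -0.7631  1.5226  0.2345  1.3727  0.0325]
[ 0.459  0.48  -0.871  1.483 -0.193  1.467  0.195] [ 0.4569  0.4747 -0.8665  1.4819 -0.2025  1.4518  0.2031]
```

```bash
cat > task.py <<'E'
from plan import *
B=np.radians(30); 
CAD=np.array([.6125,-.0655,0]);CY=np.radians(-8.7)
Rc=Ro.from_euler('z',CY)
CB=.060   # contact distance back from top
def pick(c,az,gz=.025,b=B,cb=CB):
    h=np.array([np.cos(az),np.sin(az)])
    R=tool(az,-b)
    # contact point on the centre line, z=.014 ; G lies back along tool
    Cp=np.r_[c+(.1-cb)*h,.014]
    k=(gz-.014)/np.cos(b)
    return Cp-R.apply([0,0,k]),R,k
def place(yc,L=np.radians(20),back=0.004,up=0.,k=.0127,b=B,cb=CB,zlift=.002):
    Cx=.039-.095*np.tan(L)-back
    a=np.array([np.sin(L),0,np.cos(L)])
    F=np.array([Cx,yc,.012+zlift])-.011*np.array([np.cos(L),0,-np.sin(L)])
    Cp=F+a*(.2-cb)+a*up
    R=tool(CY,np.pi/2-L-b)
    return CAD+Rc.apply(Cp)-R.apply([0,0,k]),R
E
python3 - <<'E'
from task import *
A=dict(mirror=((.4962,.3784),-13.6,.057),file=((.5011,.3057),-9.3,.019),comb=((.4725,.2208),-10.2,-.019),brush=((.4396,.151),-16.3,-.057))
cur=None
def V(G,dz): return np.array(G)+[0,0,dz]
for k,(c,a,y) in A.items():
    print('=====',k)
    G,R,kk=pick(np.array(c),np.radians(a)); print('G',np.round(G,3))
    cur=rows(V(G,.1),R,.1,cur=cur,show=True)
    cur=rows(G,R,.1,cur=cur,show=False);print(np.round(cur[2],2))
    cur=rows(V(G,.22),R,-1,cur=cur,show=False);print(np.round(cur[2],2))
    Gp,Rp=place(y,up=.13);cur=rows(Gp,Rp,-1,cur=cur,show=False);print(np.round(cur[2],2),np.round(Gp,3))
    Gp,Rp=place(y);cur=rows(Gp,Rp,-1,cur=cur,show=False);print(np.round(cur[2],2),np.round(Gp,3))
    Gp,Rp=place(y,up=.13);Gp=Gp+[-.05,0,.02];cur=rows(Gp,Rp,-1,cur=cur,show=False);print(np.round(cur[2],2),np.round(Gp,3))
E
```

```text
===== mirror
G [0.541 0.368 0.025]
5 rows, q end [ 0.01  0.88 -0.86  1.19  0.2   1.62  0.57]
0.52 2.47 3.32 0.081 -0.009 -0.136 0.1;0.37 2.76 3.21 0.081 -0.009 -0.136 0.1;0.19 3.01 3.08 0.081 -0.009 -0.136 0.1;-0.03 3.23 2.94 0.081 -0.009 -0.136 0.1;-0.28 3.41 2.78 0.081 -0.009 -0.136 0.1
[ 0.01  0.97 -0.82  1.25  0.24  1.49  0.6 ]
[-0.01  0.8  -0.9   1.05  0.15  1.81  0.53]
[ 0.77 -0.02 -0.82  1.91  0.14  0.55  1.28] [ 0.695 -0.02   0.281]
[ 0.75  0.03 -0.84  2.15  0.44  0.31  0.98] [ 0.651 -0.014  0.159]
[ 0.71 -0.19 -0.69  1.99 -0.1   0.6   1.48] [ 0.645 -0.02   0.301]
===== file
G [0.547 0.298 0.025]
8 rows, q end [ 0.1   0.85 -0.86  1.24  0.22  1.66  0.71]
0.31 3.75 0.72 0 0.153 0.001 0.1;0.2 3.75 1.14 0 0.153 0.001 0.1;0.03 3.74 1.53 0 0.153 0.001 0.1;-0.2 3.74 1.9 0 0.153 0.001 0.1;-0.48 3.74 2.23 0 0.153 0.001 0.1;-0.81 3.74 2.51 0 0.153 0.001 0.1;-1.18 3.73 2.74 0 0.153 0.001 0.1;-1.58 3.73 2.91 0 0.153 0.001 0.1
[ 0.09  0.94 -0.82  1.3   0.28  1.52  0.73]
[ 0.09  0.77 -0.9   1.1   0.17  1.85  0.67]
[ 0.86 -0.04 -0.83  1.93  0.01  0.55  1.45] [ 0.689 -0.058  0.281]
[ 0.86  0
[... 740 characters left out ...]
.82] [ 0.633 -0.096  0.301]
===== brush
G [0.484 0.138 0.025]
8 rows, q end [ 0.5   0.66 -0.94  1.58  0.18  1.56  0.81]
0.67 2.61 0.41 0.002 0.152 0.018 0.1;0.65 2.55 0.89 0.002 0.152 0.018 0.1;0.55 2.5 1.36 0.002 0.152 0.018 0.1;0.38 2.45 1.8 0.002 0.152 0.018 0.1;0.15 2.4 2.22 0.002 0.152 0.018 0.1;-0.15 2.36 2.6 0.002 0.152 0.018 0.1;-0.5 2.33 2.92 0.002 0.152 0.018 0.1;-0.9 2.3 3.19 0.002 0.152 0.018 0.1
[ 0.46  0.77 -0.87  1.63  0.25  1.41  0.81]
[ 0.52  0.55 -0.99  1.45  0.1   1.76  0.8 ]
[ 1.12 -0.05 -0.91  1.93 -0.21  0.56  1.76] [ 0.677 -0.133  0.281]
[ 1.11  0.01 -0.92  2.16 -0.21  0.28  1.8 ] [ 0.633 -0.126  0.159]
[ 1.1  -0.22 -0.78  2.   -0.47  0.65  1.99] [ 0.627 -0.133  0.301]
```

Request:
play_rows(
  targets="0.52 2.47 3.32 0.081 -0.009 -0.136 0.1;0.37 2.76 3.21 0.081 -0.009 -0.136 0.1;0.19 3.01 3.08 0.081 -0.009 -0.136 0.1;-0.03 3.23 2.94 0.081 -0.009 -0.136 0.1;-0.28 3.41 2.78 0.081 -0.009 -0.136 0.1;0 0 0 0 0 0 0.1",
  newtons=30,
)

```text
time: 3.48
position: [0.6213, 0.3538, 0.2641]
tool_rot: [-0.284, -2.626, -0.055]
ft_force: [0.8, 0.5, 0.9]
grip_width: 0.553
```

```bash
cat > go.py <<'E'
import sys
from task import *
A=dict(mirror=((.4962,.3784),-13.6,.057),file=((.5011,.3057),-9.3,.019),comb=((.4725,.2208),-10.2,-.019),brush=((.4396,.151),-16.3,-.057))
def info():
    x,R,q=pose(); s=ctrl.get_state()
    print('t',s['time'],'G',np.round(x+R.apply([0,0,.164]),4),'q',np.round(q,2),'F',np.round(s['ft_force'],1),'grip mm',round(s['grip_width']*87,1))
def topick(n,dz,grip,**k):
    c,a,y=A[n];G,R,_=pick(np.array(c),np.radians(a)); print('target G',np.round(G,4)); return rows(G+[0,0,dz],R,grip,**k)
E
python3 - <<'E'
from go import *
info(); topick('mirror',.1,.1); topick('mirror',0.03,.1); topick('mirror',0.0,.1)
E
```

```text
t 3.475 G [0.5439 0.3686 0.1202] q [ 0.    0.87 -0.86  1.19  0.22  1.63  0.59] F [0.8 0.5 0.9] grip mm 48.1
target G [0.5413 0.3675 0.025 ]
1 rows, q end [ 0.02  0.87 -0.87  1.2   0.2   1.62  0.58]
0.06 -0.55 -0.29 -0.024 0.023 0.016 0.1
target G [0.5413 0.3675 0.025 ]
2 rows, q end [ 0.02  0.93 -0.84  1.25  0.23  1.53  0.6 ]
-1.65 -0.23 2.92 -0.012 0.011 0.008 0.1;-1.68 -0.25 2.9 -0.012 0.011 0.008 0.1
target G [0.5413 0.3675 0.025 ]
2 rows, q end [ 0.01  0.96 -0.82  1.26  0.24  1.49  0.61]
-2.37 -0.21 4.24 -0.012 0.011 0.008 0.1;-2.42 -0.24 4.21 -0.012 0.011 0.008 0.1
```

Request:
play_rows(
  targets="-1.65 -0.23 2.92 -0.012 0.011 0.008 0.1;-1.68 -0.25 2.9 -0.012 0.011 0.008 0.1;0 0 0 0 0 0 0.1",
)

```text
time: 3.85
position: [0.6222, 0.3478, 0.1998]
tool_rot: [-0.317, -2.612, -0.082]
ft_force: [-0.2, -0.5, 0.4]
grip_width: 0.549
```

```bash
python3 - <<'E'
from go import *
info(); topick('mirror',0.0,.1)
im=shot('scene','s1'); cv2.imwrite('pics/s1c.png',cv2.convertScaleAbs(cv2.resize(im['pixels'][120:340,300:560],None,fx=2.5,fy=2.5),alpha=1.6))
E
```

```text
t 3.85 G [0.5441 0.3669 0.0568] q [ 0.02  0.93 -0.84  1.25  0.23  1.52  0.59] F [-0.2 -0.5  0.4] grip mm 47.8
target G [0.5413 0.3675 0.025 ]
1 rows, q end [ 0.01  0.96 -0.83  1.26  0.25  1.49  0.6 ]
-1.49 0.01 2.92 0.001 0.011 -0.004 0.1
```

View pics/s1c.png

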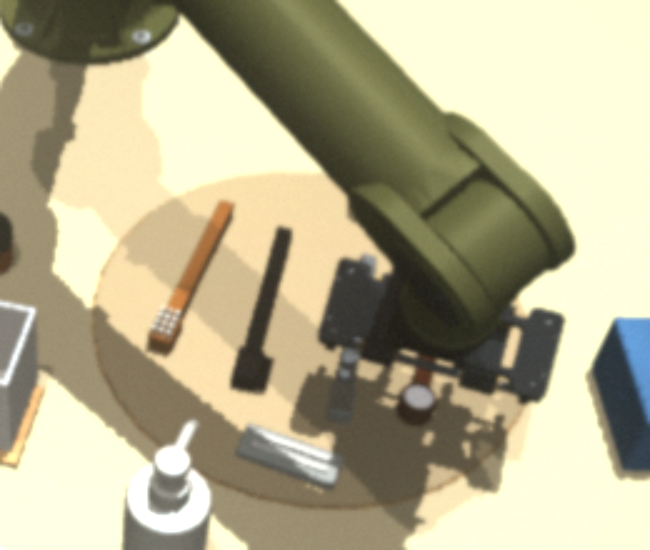

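Request:
play_rows(
  targets="-0.75 0 1.45 0 0.006 0 0.1;-0.75 0 1.45 0 0.006 0 0.1;0 0 0 0 0 0 0.1",
)

```text
time: 4.28
position: [0.6227, 0.349, 0.172]
tool_rot: [-0.317, -2.607, -0.09]
ft_force: [-0.0, -0.7, -0.5]
grip_width: 0.551
```

```bash
python3 - <<'E'
from go import *
info(); topick('mirror',0.0,.1)
E
```

```text
t 4.275 G [0.544  0.3692 0.0295] q [ 0.01  0.96 -0.83  1.26  0.24  1.49  0.6 ] F [-0.  -0.7 -0.5] grip mm 48.0
target G [0.5413 0.3675 0.025 ]
1 rows, q end [ 0.01  0.96 -0.83  1.26  0.25  1.49  0.6 ]
-0.12 -0.12 0.51 0.007 0.006 -0.002 0.1
```

Request:
play_rows(
  targets="-0.12 -0.12 0.5 0.007 0.006 0 0.1;0 0 0 0 0 0 -1;0 0 0 0 0 0 -1;0 0 0 0 0 0 -1;0 0 0 0 0 0 -1;0 0 0 0 0 0 -1",
  newtons=40,
)

```text
time: 5.03
position: [0.6211, 0.3488, 0.1681]
tool_rot: [-0.313, -2.602, -0.083]
ft_force: [0.0, 0.5, -0.5]
grip_width: 0.18
```

```bash
python3 - <<'E'
from go import *
info(); topick('mirror',0.05,-1)
E
```

```text
t 5.025 G [0.5414 0.3682 0.026 ] q [ 0.01  0.96 -0.83  1.26  0.24  1.49  0.6 ] F [ 0.   0.5 -0.5] grip mm 15.7
target G [0.5413 0.3675 0.025 ]
1 rows, q end [ 0.02  0.91 -0.85  1.23  0.22  1.56  0.59]
2.45 -0.06 -4.24 0.001 0 -0.002 -1
```

Request:
play_rows(
  targets="1.2 0 -2.1 0 0 0 -1;2.45 0 -4.2 0 0 0 -1;2.45 0 -4.2 0 0 0 -1;2.45 0 -4.2 0 0 0 -1;2.45 0 -4.2 0 0 0 -1;0 0 0 0 0 0 -1",
)

```text
time: 5.78
position: [0.6189, 0.3493, 0.4029]
tool_rot: [-0.31, -2.606, -0.089]
ft_force: [0.7, -0.7, -0.8]
grip_width: 0.185
```

```bash
python3 - <<'E'
from go import *
info(); s=shot('scene','s2')
cv2.imwrite('pics/s2c.png',cv2.convertScaleAbs(cv2.resize(s['pixels'][50:340,200:560],None,fx=2,fy=2),alpha=1.6))
G,R=place(.057,up=.13);print(G);rows(G,R,-1,vmax=4,wmax=.12)
E
```

```text
t 5.775 G [0.5398 0.3692 0.2606] q [ 0.    0.78 -0.91  1.06  0.14  1.82  0.53] F [ 0.7 -0.7 -0.8] grip mm 16.1
[ 0.69453557 -0.02038972  0.28120799]
11 rows, q end [ 0.77 -0.03 -0.81  1.92  0.12  0.55  1.31]
0.01 -3.12 -1.18 -0.001 -0.111 -0.008 -1;-0.09 -3.13 -0.98 -0.001 -0.111 -0.008 -1;-0.18 -3.15 -0.77 -0.001 -0.111 -0.008 -1;-0.23 -3.17 -0.54 -0.001 -0.111 -0.008 -1;-0.27 -3.18 -0.32 -0.001 -0.111 -0.008 -1;-0.27 -3.2 -0.09 -0.001 -0.111 -0.008 -1;-0.25 -3.22 0.14 -0.001 -0.111 -0.008 -1;-0.21 -3.23 0.37 -0.001 -0.111 -0.008 -1;-0.14 -3.25 0.59 -0.001 -0.111 -0.008 -1;-0.05 -3.27 0.8 -0.001 -0.111 -0.008 -1;0.07 -3.28 0.99 -0.001 -0.111 -0.008 -1
```

View pics/s2c.png

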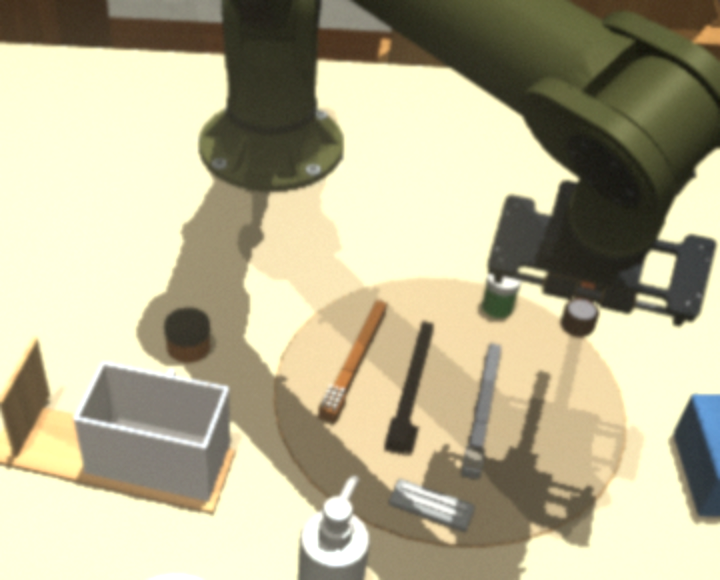

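Mirror is lifted (head at crop (580,315)), the others undisturbed. Swing it up and over towards the cup.

Request:
play_rows(
  targets="0.01 -3.12 -1.18 0 -0.111 -0.008 -1;-0.09 -3.13 -0.98 0 -0.111 -0.008 -1;-0.18 -3.15 -0.77 0 -0.111 -0.008 -1;-0.23 -3.17 -0.54 0 -0.111 -0.008 -1;-0.27 -3.18 -0.32 0 -0.111 -0.008 -1;-0.27 -3.2 -0.09 0 -0.111 -0.008 -1;-0.25 -3.22 0.14 0 -0.111 -0.008 -1;-0.21 -3.23 0.37 0 -0.111 -0.008 -1;-0.14 -3.25 0.59 0 -0.111 -0.008 -1;-0.05 -3.27 0.8 0 -0.111 -0.008 -1;0.07 -3.28 0.99 0 -0.111 -0.008 -1;0 0 0 0 0 0 -1",
)

```text
time: 7.32
position: [0.5831, -0.0181, 0.3965]
tool_rot: [0.181, 2.424, -0.094]
ft_force: [0.0, 0.7, -1.7]
grip_width: 0.177
```

```bash
python3 - <<'E'
from go import *
info()
G,R=place(.057,up=.13);rows(G,R,-1,vmax=4,wmax=.12)
s=shot('scene','s3'); t=shot('top','t3')
a=cv2.resize(s['pixels'][100:340,180:480],None,fx=1.6,fy=1.6);b=cv2.resize(t['pixels'][60:300,250:490],None,fx=1.6,fy=1.6)
cv2.imwrite('pics/3c.png',cv2.convertScaleAbs(np.hstack([a[:380,:400],b[:380,:380]]),alpha=1.6))
E
```

```text
t 7.325 G [ 0.6887 -0.0371  0.2725] q [ 0.79 -0.02 -0.83  1.94  0.27  0.53  1.19] F [ 0.   0.7 -1.7] grip mm 15.4
1 rows, q end [ 0.77 -0.01 -0.84  1.91  0.26  0.57  1.17]
-1.07 1.44 -0.48 -0.017 0.015 0.009 -1
```

View pics/3c.png

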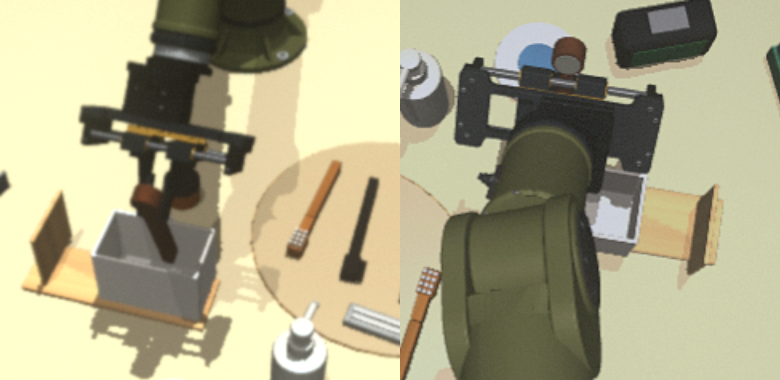

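```bash
cat > held.py <<'E'
from go import *
def held(fns,lo=-.15,hi=.062):
    """points near the expected held axis: print in caddy frame"""
    x,R,q=pose(); 
    for f in fns:
        W=cloud(load(f)).reshape(-1,3); W=W[~np.isnan(W).any(1)]
        # tool frame
        L=R.inv().apply(W-x)-[0,0,.164]
        # item axis in tool frame: angle b to -x ... axis unit (toward head)
        a=np.array([-np.cos(B),0,-np.sin(B)]);n=np.array([np.sin(B),0,-np.cos(B)])
        d=L-[0,0,.0127]; s=d@a; m=(abs(d[:,1])<.03)&(abs(d@n)<.03)&(s>lo-.03)&(s<hi+.04)
        ss=s[m];print(f,m.sum(),'s range',np.round(np.percentile(ss,[1,99]),3) if m.sum() else '')
        for c in np.arange(-.14,.08,.02):
            k=m&(abs(s-c)<.01)
            if k.sum()>8: print(round(c,3),k.sum(),'y',np.round(np.percentile(d[k,1],[5,50,95])*1000,1),'n',np.round(np.percentile((d@n)[k],[5,50,95])*1000,1))
E
python3 -c "
from held import *
held(['s3','t3'])"
```

```text
s3 1105 s range [-0.179  0.058]
-0.14 23 y [-9.1  1.9  3.1] n [-11.4  -8.6   8.3]
-0.12 38 y [-9.1  2.1  3.6] n [-11.6  -9.3   5.7]
-0.1 44 y [-10.3   1.9   3.4] n [-11.8  -9.5   5.9]
-0.08 46 y [-9.6  2.2  3.6] n [-11.7  -8.4   7.2]
-0.06 51 y [-9.2  2.   3.5] n [-11.6  -9.6   6.1]
-0.04 51 y [-10.1   1.6   3.4] n [-11.6  -9.8   6. ]
-0.02 40 y [-10.2   0.6   3.3] n [-11.8 -10.5  -1. ]
0.0 110 y [-18.7   6.   13.1] n [-11.7  -5.9  18.9]
0.02 195 y [-23.1   6.5  15.6] n [-11.3  19.8  29.3]
0.04 116 y [-19.8   3.1  11.9] n [-12.2 -10.8   8. ]
0.06 181 y [-16.6  -2.8   7.8] n [-11.4  -1.9   8.3]
t3 523 s range [-0.001  0.059]
0.0 46 y [-10.8   0.4  11. ] n [-7.7 11.1 13.3]
0.02 50 y [-10.8  -1.2   9.6] n [ 2.5 10.6 12.9]
0.04 197 y [-17.   -1.8  13.7] n [-1.9 11.8 13.9]
0.06 230 y [-13.9  -1.8  10.4] n [-8.4  3.8 12.6]
```

```bash
python3 - <<'E'
from go import *
G,R=place(.057,up=.115);c=rows(G,R,-1,n=1)
G,R=place(.057,up=.03);c=rows(G,R,-1,n=3,cur=c)
E
```

```text
1 rows, q end [ 0.77 -0.   -0.85  1.94  0.28  0.54  1.15]
0.41 1.08 0.36 -0.012 0.017 0.012 -1
3 rows, q end [ 0.75  0.03 -0.85  2.09  0.48  0.39  0.94]
2.45 0 1.42 0 0 0 -1;2.45 0 1.42 0 0 0 -1;2.45 0 1.42 0 0 0 -1
```

Request:
play_rows(
  targets="0.41 1.08 0.36 -0.012 0.017 0.012 -1;0 0 0 0 0 0 -1",
)

```text
time: 7.68
position: [0.5858, 0.0004, 0.3929]
tool_rot: [0.181, 2.44, -0.063]
ft_force: [0.9, 0.1, -0.8]
grip_width: 0.181
```

```bash
python3 - <<'E'
from go import *
info()
G,R=place(.057,up=.115);print(G)
G,R=place(.057,up=.03);c=rows(G,R,-1,n=3)
E
```

```text
t 7.675 G [ 0.6899 -0.0148  0.267 ] q [ 0.77 -0.   -0.85  1.93  0.28  0.54  1.15] F [ 0.9  0.1 -0.8] grip mm 15.8
[ 0.6894643  -0.01961371  0.2671126 ]
3 rows, q end [ 0.75  0.03 -0.85  2.09  0.48  0.39  0.94]
2.45 -0.14 1.43 0.002 -0.001 0.001 -1;2.45 -0.14 1.42 0.002 -0.001 0.001 -1;2.45 -0.14 1.42 0.002 -0.001 0.001 -1
```

Request:
play_rows(
  targets="2.45 -0.14 1.43 0.002 0 0 -1;2.45 -0.14 1.42 0.002 0 0 -1;2.45 -0.14 1.42 0.002 0 0 -1;0 0 0 0 0 0 -1",
)

```text
time: 8.18
position: [0.5581, 0.0049, 0.3132]
tool_rot: [0.174, 2.437, -0.065]
ft_force: [-0.3, -2.3, -1.6]
grip_width: 0.18
```

```bash
python3 - <<'E'
from go import *
info()
G,R=place(.057,up=.0);print(G);c=rows(G,R,-1,n=2)
E
```

```text
t 8.175 G [ 0.6626 -0.0102  0.1877] q [ 0.75  0.03 -0.86  2.09  0.49  0.39  0.94] F [-0.3 -2.3 -1.6] grip mm 15.7
[ 0.65058455 -0.01366427  0.15904795]
2 rows, q end [ 0.73  0.05 -0.84  2.14  0.62  0.35  0.8 ]
1.35 -0.21 0.73 0.002 0.001 0.004 -1;1.34 -0.22 0.73 0.002 0.001 0.004 -1
```

Request:
play_rows(
  targets="0 -0.6 0 0 0 0 -1;1.3 -0.1 0.7 0.002 0.001 0.004 -1;1.0 0 0.54 0.002 0.001 0.004 -1;0 0 0 0 0 0 -1",
)

```text
time: 8.68
position: [0.5517, -0.0003, 0.295]
tool_rot: [0.185, 2.427, -0.063]
ft_force: [-0.0, -0.1, -0.8]
grip_width: 0.179
```

```bash
python3 - <<'E'
from go import *
info()
G,R=place(.055,up=.0);print(G);c=rows(G,R,-1,n=1)
E
```

```text
t 8.675 G [ 0.6573 -0.0159  0.1705] q [ 0.74  0.04 -0.84  2.12  0.57  0.35  0.85] F [-0.  -0.1 -0.8] grip mm 15.6
[ 0.65028202 -0.01564126  0.15904795]
1 rows, q end [ 0.73  0.05 -0.84  2.14  0.61  0.34  0.81]
1.11 -0.02 0.42 0.004 0.01 -0.001 -1
```

Request:
play_rows(
  targets="0.9 0 0.42 0.004 0.01 0 -1;0.2 0 0.1 0 0 0 -1;0 0 0 0 0 0 -1",
)

```text
time: 9.05
position: [0.5481, 0.0004, 0.2858]
tool_rot: [0.187, 2.434, -0.067]
ft_force: [0.8, 0.3, -0.4]
grip_width: 0.18
```

```bash
python3 - <<'E'
from go import *
info()
G,R=place(.055,up=.0);print(G);c=rows(G,R,-1,n=1)
s=shot('scene','s4'); held(['s4']) if 0 else None
cv2.imwrite('pics/4c.png',cv2.convertScaleAbs(cv2.resize(s['pixels'][160:320,180:360],None,fx=4,fy=3.7),alpha=1.6))
E
```

```text
t 9.05 G [ 0.6527 -0.0156  0.1606] q [ 0.73  0.05 -0.84  2.13  0.62  0.34  0.81] F [ 0.8  0.3 -0.4] grip mm 15.7
[ 0.65028202 -0.01564126  0.15904795]
1 rows, q end [ 0.73  0.05 -0.84  2.14  0.6   0.34  0.82]
0.23 -0.04 -0.04 0 0.004 -0.002 -1
```

View pics/4c.png

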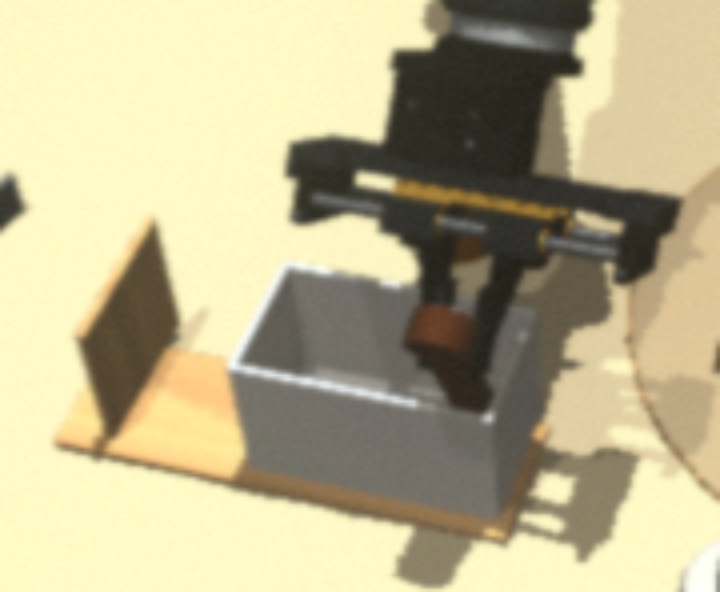

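Request:
play_rows(
  targets="0.3 0 0.15 0 0.003 0 -1;0.2 0 0.1 0 0 0 -1;0 0 0 0 0 0 -1",
)

```text
time: 9.48
position: [0.5475, 0.0008, 0.283]
tool_rot: [0.186, 2.431, -0.067]
ft_force: [-1.6, 1.1, 1.9]
grip_width: 0.18
```

```bash
python3 - <<'E'
from go import *
info()
E
```

```text
t 9.475 G [ 0.6524 -0.0152  0.1581] q [ 0.72  0.05 -0.84  2.14  0.64  0.34  0.78] F [-1.6  1.1  1.9] grip mm 15.7
```

Request:
play_rows(
  targets="0 0 0 0 0 0 -0.42;0 0 0 0 0 0 -0.42;0 0 0 0 0 0 -0.42;0 0 0 0 0 0 -0.42",
)

```text
time: 9.98
position: [0.5467, 0.0008, 0.2818]
tool_rot: [0.187, 2.434, -0.067]
ft_force: [0.2, 0.1, -1.4]
grip_width: 0.288
```

```bash
python3 - <<'E'
from go import *
info()
s=shot('scene','s5'); 
cv2.imwrite('pics/5c.png',cv2.convertScaleAbs(cv2.resize(s['pixels'][160:320,180:360],None,fx=4,fy=3.7),alpha=1.6))
x,R,q=pose();G=x+R.apply([0,0,.164])
u=Rc.apply([-np.cos(np.radians(20)),0,np.sin(np.radians(20))])
c=rows(G+.07*u,R,-.42,n=2); rows(G+.07*u+[-.0,0,.12],R,-.42,n=3,cur=c)
E
```

```text
t 9.975 G [ 0.6513 -0.0151  0.1565] q [ 0.72  0.05 -0.84  2.14  0.64  0.34  0.78] F [ 0.2  0.1 -1.4] grip mm 25.0
2 rows, q end [ 0.64 -0.19 -0.71  2.25  0.12  0.35  1.21]
1.74 0 -3.04 0 0 0 -0.42;1.74 0 -3.04 0 0 0 -0.42
3 rows, q end [ 0.53 -0.31 -0.54  2.09 -0.05  0.63  1.4 ]
!! limits joints [2] [ 0.53 -0.31 -0.63  2.09 -0.05  0.45  1.31] [ 0.58 -0.24 -0.54  2.2   0.03  0.63  1.4 ]
-2.58 0.01 -3.06 0 0 0 -0.42;-2.58 0.01 -3.06 0 0 0 -0.42;-2.58 0.01 -3.06 0 0 0 -0.42
```

View pics/5c.png

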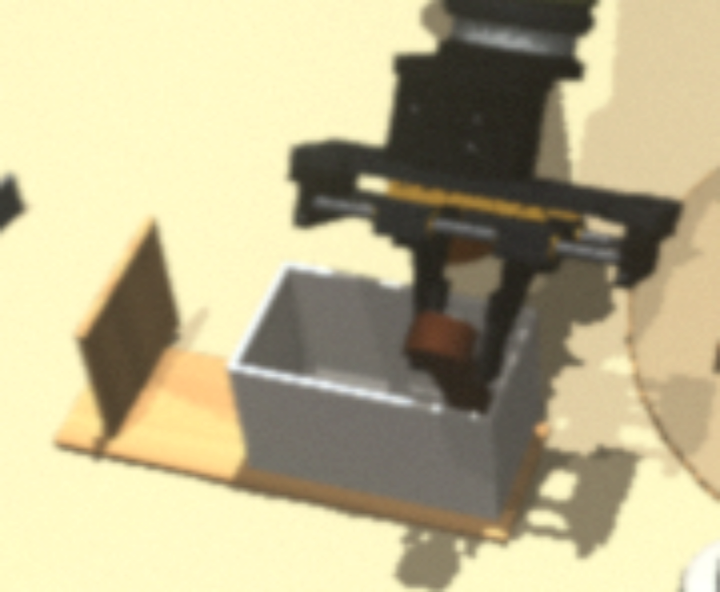

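```bash
cat >> go.py <<'E'
def leave(nxt,grip=-.42,op=.1):
    x,R,q=pose();G=x+R.apply([0,0,.164])
    u=Rc.apply([-np.cos(np.radians(20)),0,np.sin(np.radians(20))])
    c=rows(G+.045*u,R,grip,n=2)
    c=rows(c[0]+c[1].apply([0,0,.164])+[0,0,.09],tool(CY,np.radians(10)),grip,n=4,cur=c)
    cc,a,y=A[nxt];G,R,_=pick(np.array(cc),np.radians(a))
    c=rows(G+[0,0,.13],R,op,cur=c,vmax=5)
E
python3 - <<'E'
from go import *
leave('file')
E
```

```text
2 rows, q end [ 0.71 -0.11 -0.79  2.21  0.27  0.33  1.09]
1.12 0 -1.95 0 0 0 -0.42;1.12 0 -1.95 0 0 0 -0.42
4 rows, q end [ 0.62  0.17 -0.75  1.64  0.19  1.21  1.26]
-3.61 0.01 -1.58 0 0.132 0 -0.42;-3.37 0.01 -1.75 0 0.132 0 -0.42;-3.11 0 -1.9 0 0.132 0 -0.42;-2.83 0 -2 0 0.132 0 -0.42
7 rows, q end [ 0.04  0.8  -0.77  1.19  0.18  1.74  0.75]
0.16 4.19 1.32 0 0.1 0.002 0.1;0.03 4.19 1.49 0 0.1 0.002 0.1;-0.11 4.19 1.65 0 0.1 0.002 0.1;-0.27 4.18 1.8 0 0.1 0.002 0.1;-0.44 4.18 1.92 0 0.1 0.002 0.1;-0.62 4.18 2.04 0 0.1 0.002 0.1;-0.82 4.18 2.13 0 0.1 0.002 0.1
```

Request:
play_rows(
  targets="1.12 0 -1.95 0 0 0 -0.42;1.12 0 -1.95 0 0 0 -0.42;0 0 0 0 0 0 -0.42;-3.61 0 -1.58 0 0.132 0 -0.42;-3.37 0 -1.75 0 0.132 0 -0.42;-3.11 0 -1.9 0 0.132 0 -0.42;-2.83 0 -2 0 0.132 0 -0.42;0.16 4.19 1.32 0 0.1 0.002 0.1;0.03 4.19 1.49 0 0.1 0.002 0.1;-0.11 4.19 1.65 0 0.1 0.002 0.1;-0.27 4.18 1.8 0 0.1 0.002 0.1;-0.44 4.18 1.92 0 0.1 0.002 0.1;-0.62 4.18 2.04 0 0.1 0.002 0.1;-0.82 4.18 2.13 0 0.1 0.002 0.1;0 0 0 0 0 0 0.1",
)

```text
time: 11.9
position: [0.6458, 0.2772, 0.2755]
tool_rot: [-0.275, -2.567, -0.032]
ft_force: [0.1, 0.2, -0.6]
grip_width: 0.548
```

```bash
python3 - <<'E'
from go import *
info()
s=shot('scene','s6'); t=shot('top','t6')
cv2.imwrite('pics/6c.png',cv2.convertScaleAbs(cv2.resize(s['pixels'][130:330,180:560],None,fx=2.1,fy=2.1),alpha=1.6))
topick('file',.05,.1)
E
python3 - <<'E'
from items import *
T,S=clouds(['t6','s6'])
g=dict(file=((.501,.305),-.16),comb=((.472,.22),-.17),brush=((.438,.15),-.28))
for k,(c,a) in g.items():
    for P in (T,S):
        try:
            c2,a2,L,z=fit(P,np.array(c),a); print(k,np.round(c2,4),round(np.degrees(a2),1),round(L,4),round(z,4))
        except Exception as e: print(k,e)
E
```

```text
t 11.9 G [0.5596 0.2902 0.1365] q [ 0.05  0.84 -0.75  1.18  0.15  1.72  0.72] F [ 0.1  0.2 -0.6] grip mm 47.7
target G [0.5468 0.2982 0.025 ]
2 rows, q end [ 0.06  0.85 -0.75  1.29  0.18  1.58  0.77]
-0.74 0.44 3.21 -0.003 -0.015 -0.028 0.1;-0.71 0.41 3.22 -0.003 -0.015 -0.028 0.1
file [0.494  0.3053] -9.5 0.1879 0.0251
file [0.574  0.2951] -9.0 0.1963 0.0226
comb [0.47   0.2198] -10.3 0.1958 0.0252
comb [0.5598 0.2101] -7.2 0.1789 0.0236
brush [0.4006 0.1606] -16.5 0.1205 0.0253
brush [0.4417 0.1519] -16.7 0.1985 0.0255
```

View pics/6c.png

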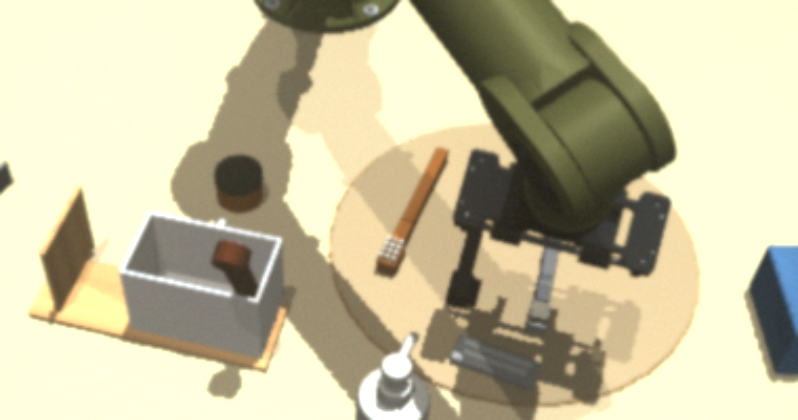

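Request:
play_rows(
  targets="-0.74 0.44 3.21 -0.003 -0.015 -0.028 0.1;-0.71 0.41 3.22 -0.003 -0.015 -0.028 0.1;0 0 0 0 0 0 0.1",
)

```text
time: 12.38
position: [0.6314, 0.2799, 0.2198]
tool_rot: [-0.224, -2.624, -0.056]
ft_force: [-0.5, -0.3, 1.2]
grip_width: 0.551
```

```bash
python3 - <<'E'
from go import *
info();topick('file',.0,.1,n=3)
E
```

```text
t 12.375 G [0.5526 0.2932 0.0766] q [ 0.07  0.84 -0.75  1.28  0.19  1.57  0.76] F [-0.5 -0.3  1.2] grip mm 48.0Traceback (most recent call last):
  File "<stdin>", line 2, in <module>
TypeError: topick() got multiple values for argument 'n'
```

```bash
sed -i 's/def topick(n,dz/def topick(nm,dz/; s/A\[n\];G,R,_=pick/A[nm];G,R,_=pick/' go.py; python3 - <<'E'
from go import *
topick('file',.0,.1,n=3)
E
```

```text
target G [0.5468 0.2982 0.025 ]
3 rows, q end [ 0.05  0.9  -0.73  1.31  0.21  1.51  0.77]
-0.73 0.15 1.61 0.001 0.005 -0.002 0.1;-0.74 0.15 1.6 0.001 0.005 -0.002 0.1;-0.74 0.15 1.6 0.001 0.005 -0.002 0.1
```

Request:
play_rows(
  targets="-0.73 0.15 1.61 0 0.005 0 0.1;-0.74 0.15 1.6 0 0.005 0 0.1;-0.74 0.15 1.5 0 0.005 0 0.1;0 0 0 0 0 0 0.1",
)

```text
time: 12.88
position: [0.6314, 0.2826, 0.1685]
tool_rot: [-0.231, -2.614, -0.058]
ft_force: [0.2, 0.1, -0.5]
grip_width: 0.55
```

```bash
python3 - <<'E'
from go import *
info();topick('file',.0,.1,n=1)
E
```

```text
t 12.875 G [0.5514 0.2965 0.026 ] q [ 0.06  0.9  -0.73  1.3   0.21  1.51  0.77] F [ 0.2  0.1 -0.5] grip mm 47.9
target G [0.5468 0.2982 0.025 ]
1 rows, q end [ 0.05  0.9  -0.73  1.31  0.21  1.51  0.77]
0.27 0.17 0.33 0.005 0.005 -0.013 0.1
```

Request:
play_rows(
  targets="0.35 0.15 0.3 0.005 0.005 -0.013 0.1;0 0 0 0 0 0 -1;0 0 0 0 0 0 -1;0 0 0 0 0 0 -1;0 0 0 0 0 0 -1;0 0 0 0 0 0 -1",
)

```text
time: 13.62
position: [0.6274, 0.2858, 0.1693]
tool_rot: [-0.21, -2.613, -0.058]
ft_force: [-0.5, -0.1, -0.1]
grip_width: 0.177
```

```bash
python3 - <<'E'
from go import *
info()
E
```

```text
t 13.625 G [0.5467 0.2991 0.0271] q [ 0.05  0.9  -0.74  1.31  0.21  1.51  0.77] F [-0.5 -0.1 -0.1] grip mm 15.4
```

Request:
play_rows(
  targets="1.2 0 -2.1 0 0 0 -1;2.45 0 -4.2 0 0 0 -1;2.45 0 -4.2 0 0 0 -1;2.45 0 -4.2 0 0 0 -1;2.45 0 -4.2 0 0 0 -1;0 0 0 0 0 0 -1",
)

```text
time: 14.38
position: [0.6249, 0.2859, 0.4038]
tool_rot: [-0.208, -2.617, -0.063]
ft_force: [0.5, 0.3, -1.5]
grip_width: 0.177
```

```bash
python3 - <<'E'
from go import *
info()
G,R=place(.018,up=.13,k=.015);print(G);rows(G,R,-1,n=10)
E
```

```text
t 14.375 G [0.5449 0.2996 0.2613] q [ 0.06  0.71 -0.81  1.11  0.11  1.85  0.72] F [ 0.5  0.3 -1.5] grip mm 15.4
[ 0.687175   -0.05871736  0.2829699 ]
10 rows, q end [ 0.7  -0.05 -0.65  1.94  0.    0.55  1.47]
0.39 -3.3 -1.06 0.001 -0.122 -0.001 -1;0.26 -3.3 -0.86 0.001 -0.122 -0.001 -1;0.16 -3.31 -0.64 0.001 -0.122 -0.001 -1;0.08 -3.31 -0.41 0.001 -0.122 -0.001 -1;0.04 -3.31 -0.17 0.001 -0.122 -0.001 -1;0.02 -3.31 0.07 0.001 -0.122 -0.001 -1;0.03 -3.31 0.31 0.001 -0.122 -0.001 -1;0.07 -3.32 0.55 0.001 -0.122 -0.001 -1;0.14 -3.32 0.78 0.001 -0.122 -0.001 -1;0.23 -3.32 1 0.001 -0.122 -0.001 -1
```

```bash
python3 - <<'E'
from go import *
G,R=place(.018,up=.17,back=.06,k=.015);print(G);c=rows(G,R,-1,n=10)
G,R=place(.018,up=.125,back=.004,k=.015);print(G);c=rows(G,R,-1,cur=c)
E
```

```text
[ 0.64534274 -0.05231612  0.3205576 ]
10 rows, q end [ 0.65 -0.19 -0.56  1.96 -0.14  0.64  1.58]
0.94 -3.3 -1.18 0.001 -0.122 -0.001 -1;0.8 -3.31 -1.04 0.001 -0.122 -0.001 -1;0.67 -3.31 -0.89 0.001 -0.122 -0.001 -1;0.56 -3.31 -0.72 0.001 -0.122 -0.001 -1;0.47 -3.31 -0.53 0.001 -0.122 -0.001 -1;0.4 -3.31 -0.34 0.001 -0.122 -0.001 -1;0.36 -3.31 -0.15 0.001 -0.122 -0.001 -1;0.35 -3.32 0.05 0.001 -0.122 -0.001 -1;0.35 -3.32 0.25 0.001 -0.122 -0.001 -1;0.38 -3.32 0.45 0.001 -0.122 -0.001 -1
[ 0.68548458 -0.05845869  0.27827143]
2 rows, q end [ 0.67 -0.05 -0.63  1.95  0.01  0.54  1.46]
-0.2 0 2.92 0 0 0 -1;-0.2 0 2.92 0 0 0 -1
```

Request:
play_rows(
  targets="0.94 -3.3 -1.18 0.001 -0.122 -0.001 -1;0.8 -3.31 -1.04 0.001 -0.122 -0.001 -1;0.67 -3.31 -0.89 0.001 -0.122 -0.001 -1;0.56 -3.31 -0.72 0.001 -0.122 -0.001 -1;0.47 -3.31 -0.53 0.001 -0.122 -0.001 -1;0.4 -3.31 -0.34 0.001 -0.122 -0.001 -1;0.36 -3.31 -0.15 0.001 -0.122 -0.001 -1;0.35 -3.32 0.05 0.001 -0.122 -0.001 -1;0.35 -3.32 0.25 0.001 -0.122 -0.001 -1;0.38 -3.32 0.45 0.001 -0.122 -0.001 -1;0 0 0 0 0 0 -1;0 0 0 0 0 0 -1",
)

```text
time: 15.88
position: [0.5327, -0.0425, 0.4478]
tool_rot: [0.175, 2.404, -0.084]
ft_force: [0.4, -0.2, -0.6]
grip_width: 0.181
```

```bash
cat >> go.py <<'E'
def toplace(y,up,back,k,**kw):
    G,R=place(y,up=up,back=back,k=k);print('tgt G',np.round(G,4));return rows(G,R,-1,**kw)
E
python3 - <<'E'
from held import *
info()
s=shot('scene','s7');held(['s7'])
toplace(.018,.125,.004,.015)
cv2.imwrite('pics/7c.png',cv2.convertScaleAbs(cv2.resize(s['pixels'][120:320,180:380],None,fx=2.5,fy=2.5),alpha=1.6))
E
```

```text
t 15.875 G [ 0.641  -0.0603  0.3259] q [ 0.69 -0.21 -0.61  1.98 -0.07  0.6   1.52] F [ 0.4 -0.2 -0.6] grip mm 15.7
s7 956 s range [-0.133  0.063]
-0.14 17 y [-5.1  6.   8.4] n [-12.5 -11.    4. ]
-0.12 48 y [-3.9  7.   8.5] n [-12.8 -10.8   4.4]
-0.1 55 y [-4.9  7.   8.4] n [-12.8 -11.    5.1]
-0.08 55 y [-4.9  7.   8.6] n [-13.4 -11.    5.6]
-0.06 53 y [-3.8  6.8  8.8] n [-13.2 -10.9   5.3]
-0.04 68 y [-3.4  7.1  8.5] n [-13.5 -11.2   4.1]
-0.02 60 y [-3.9  6.2  8.6] n [-13.2 -11.4   2. ]
0.0 102 y [-13.3  10.6  18.2] n [-13.   -6.4  19.9]
0.02 259 y [-16.   10.1  19.9] n [-12.8   9.1  28.5]
0.04 97 y [-12.7   5.8  17.9] n [-10.5  -8.8  29.3]
0.06 142 y [-8.8  2.  11.1] n [-10.4  -4.7   4. ]
tgt G [ 0.6855 -0.0585  0.2783]
2 rows, q end [ 0.73 -0.03 -0.72  1.93  0.15  0.54  1.32]
-0.32 0.39 3.22 -0.004 0.017 0.005 -1;-0.38 0.38 3.22 -0.004 0.017 0.005 -1
```

View pics/7c.png

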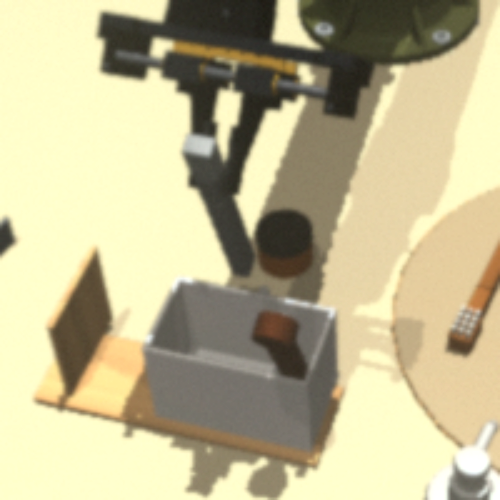

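Request:
play_rows(
  targets="-0.32 0.39 3.22 -0.004 0.017 0.005 -1;-0.38 0.38 3.22 -0.004 0.017 0.005 -1;0 0 0 0 0 0 -1",
)

```text
time: 16.3
position: [0.5835, -0.0387, 0.4047]
tool_rot: [0.18, 2.438, -0.063]
ft_force: [-1.0, -0.5, -0.5]
grip_width: 0.179
```

```bash
cat >> go.py <<'E'
def cup(fns,zlo=.12,zhi=.24,dz=.02):
    for f in fns:
        W=cloud(load(f)).reshape(-1,3); W=W[~np.isnan(W).any(1)]
        C=Rc.inv().apply(W-CAD)
        for z in np.arange(zlo,zhi,dz):
            m=(abs(C[:,0])<.1)&(abs(C[:,1])<.1)&(abs(C[:,2]-z)<dz/2)
            ys=np.sort(C[m,1]); 
            if len(ys)<4: continue
            br=np.where(np.diff(ys)>.006)[0]; seg=np.split(np.arange(len(ys)),br+1)
            xs=C[m][np.argsort(C[m,1])]
            print(f,'z',round(z,3),[(len(g),'y',round(ys[g[0]]*1e3),round(ys[g[-1]]*1e3),'x',round(xs[g,0].min()*1e3),round(xs[g,0].max()*1e3)) for g in seg if len(g)>3])
E
python3 - <<'E'
from go import *
info()
print('mirror:');cup(['s7'])
toplace(.018,.03,.004,.015,n=4)
E
```

```text
t 16.3 G [ 0.6878 -0.0539  0.279 ] q [ 0.73 -0.02 -0.72  1.93  0.15  0.55  1.33] F [-1.  -0.5 -0.5] grip mm 15.6
mirror:
s7 z 0.12 [(4, 'y', -73, -69, 'x', -39, 35), (46, 'y', 49, 75, 'x', -39, 46)]
s7 z 0.14 [(41, 'y', 48, 65, 'x', 29, 55)]
s7 z 0.16 [(27, 'y', 49, 65, 'x', 45, 62)]
s7 z 0.18 [(16, 'y', 1, 16, 'x', -7, 8), (55, 'y', 39, 73, 'x', 49, 71)]
s7 z 0.2 [(51, 'y', 2, 17, 'x', -11, 15), (187, 'y', 39, 73, 'x', 48, 73)]
s7 z 0.22 [(57, 'y', 1, 17, 'x', -3, 20)]
tgt G [ 0.6534 -0.0535  0.189 ]
4 rows, q end [ 0.73 -0.   -0.74  2.11  0.28  0.36  1.18]
2.1 -0.1 1.18 0.001 0 0.001 -1;2.1 -0.1 1.18 0.001 0 0.001 -1;2.1 -0.1 1.18 0.001 0 0.001 -1;2.1 -0.1 1.18 0.001 0 0.001 -1
```

Request:
play_rows(
  targets="2.1 -0.1 1.18 0.001 0 0.001 -1;2.1 -0.1 1.18 0.001 0 0.001 -1;2.1 -0.1 1.18 0.001 0 0.001 -1;2.1 -0.1 1.18 0.001 0 0.001 -1;0 0 0 0 0 0 -1",
)

```text
time: 16.92
position: [0.5494, -0.0333, 0.3175]
tool_rot: [0.18, 2.433, -0.065]
ft_force: [-0.4, -0.2, -0.9]
grip_width: 0.185
```

```bash
python3 - <<'E'
from go import *
info()
toplace(.018,.0,.004,.015,n=3)
E
```

```text
t 16.925 G [ 0.6542 -0.0488  0.1923] q [ 0.73 -0.01 -0.74  2.1   0.28  0.36  1.18] F [-0.4 -0.2 -0.9] grip mm 16.1
tgt G [ 0.6432 -0.052   0.1608]
3 rows, q end [ 0.72  0.02 -0.74  2.15  0.4   0.3   1.07]
0.92 -0.14 0.58 0.001 0.002 0.001 -1;0.92 -0.14 0.58 0.001 0.002 0.001 -1;0.92 -0.14 0.58 0.001 0.002 0.001 -1
```

Request:
play_rows(
  targets="0 -0.6 0 0 0 0 -1;0.92 -0.05 0.58 0.001 0.002 0.001 -1;0.92 0 0.58 0.001 0.002 0.001 -1;0.92 0 0.55 0.001 0.002 0.001 -1;0 0 0 0 0 0 -1",
)

```text
time: 17.55
position: [0.5405, -0.0387, 0.2905]
tool_rot: [0.185, 2.431, -0.068]
ft_force: [0.4, -0.0, -0.3]
grip_width: 0.179
```

```bash
python3 - <<'E'
from go import *
info()
toplace(.018,.0,.004,.015,n=1)
E
```

```text
t 17.55 G [ 0.6456 -0.0548  0.1655] q [ 0.73  0.01 -0.74  2.15  0.38  0.3   1.09] F [ 0.4 -0.  -0.3] grip mm 15.6
tgt G [ 0.6432 -0.052   0.1608]
1 rows, q end [ 0.72  0.02 -0.74  2.15  0.4   0.31  1.07]
0.4 0.24 0.18 0 0.007 0 -1
```

Request:
play_rows(
  targets="0.4 0 0.2 0 0.007 0 -1;0.3 0 0.15 0 0 0 -1;0.2 0 0.1 0 0 0 -1;0 0 0 0 0 0 -1",
)

```text
time: 18.05
position: [0.5378, -0.0381, 0.2829]
tool_rot: [0.185, 2.434, -0.068]
ft_force: [0.6, 0.3, 0.4]
grip_width: 0.181
```

```bash
python3 - <<'E'
from go import *
info()
toplace(.018,.0,.004,.015,n=1)
E
```

```text
t 18.05 G [ 0.6425 -0.0542  0.1577] q [ 0.73  0.02 -0.74  2.16  0.41  0.29  1.06] F [0.6 0.3 0.4] grip mm 15.8
tgt G [ 0.6432 -0.052   0.1608]
1 rows, q end [ 0.72  0.02 -0.74  2.15  0.4   0.31  1.07]
-0.29 0.22 -0.21 0 0.004 0 -1
```

Request:
play_rows(
  targets="0.15 0 0.08 0 0 0 -1;0 0 0 0 0 0 -0.42;0 0 0 0 0 0 -0.42;0 0 0 0 0 0 -0.42;0 0 0 0 0 0 -0.42",
)

```text
time: 18.68
position: [0.5373, -0.038, 0.2816]
tool_rot: [0.185, 2.433, -0.068]
ft_force: [-0.2, 0.1, 0.3]
grip_width: 0.294
```

```bash
python3 - <<'E'
from go import *
info()
s=shot('scene','s8'); 
cv2.imwrite('pics/8c.png',cv2.convertScaleAbs(cv2.resize(s['pixels'][160:320,180:360],None,fx=4,fy=3.7),alpha=1.6))
leave('comb')
E
```

```text
t 18.675 G [ 0.6421 -0.054   0.1565] q [ 0.72  0.02 -0.74  2.16  0.42  0.29  1.05] F [-0.2  0.1  0.3] grip mm 25.6
2 rows, q end [ 0.68 -0.13 -0.66  2.24  0.08  0.31  1.34]
1.12 0 -1.95 0 0 0 -0.42;1.12 0 -1.95 0 0 0 -0.42
4 rows, q end [ 0.63  0.14 -0.67  1.66  0.14  1.2   1.36]
-3.61 0 -1.57 0 0.132 0 -0.42;-3.38 0 -1.75 0 0.132 0 -0.42;-3.12 0 -1.89 0 0.132 0 -0.42;-2.84 0 -2 0 0.132 0 -0.42
6 rows, q end [ 0.17  0.67 -0.72  1.37  0.13  1.69  0.86]
0.38 4.06 1.52 -0.001 0.116 0.004 0.1;0.22 4.05 1.78 -0.001 0.116 0.004 0.1;0.03 4.04 2.02 -0.001 0.116 0.004 0.1;-0.18 4.03 2.23 -0.001 0.116 0.004 0.1;-0.42 4.02 2.42 -0.001 0.116 0.004 0.1;-0.68 4.02 2.58 -0.001 0.116 0.004 0.1
```

View pics/8c.png

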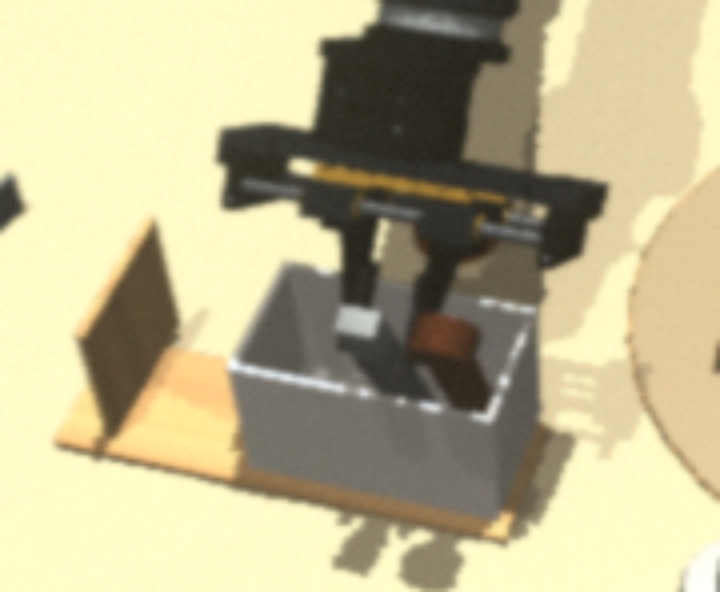

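Request:
play_rows(
  targets="1.12 0 -1.95 0 0 0 -0.42;1.12 0 -1.95 0 0 0 -0.42;0 0 0 0 0 0 -0.42;-3.61 0 -1.57 0 0.132 0 -0.42;-3.38 0 -1.75 0 0.132 0 -0.42;-3.12 0 -1.89 0 0.132 0 -0.42;-2.84 0 -2 0 0.132 0 -0.42;0.38 4.06 1.52 -0.001 0.116 0.004 0.1;0.22 4.05 1.78 -0.001 0.116 0.004 0.1;0.03 4.04 2.02 -0.001 0.116 0.004 0.1;-0.18 4.03 2.23 -0.001 0.116 0.004 0.1;-0.42 4.02 2.42 -0.001 0.116 0.004 0.1;-0.68 4.02 2.58 -0.001 0.116 0.004 0.1;0 0 0 0 0 0 0.1",
)

```text
time: 20.48
position: [0.6118, 0.1931, 0.2827]
tool_rot: [-0.274, -2.573, -0.051]
ft_force: [0.0, 0.4, 0.4]
grip_width: 0.55
```

```bash
python3 - <<'E'
from go import *
info()
s=shot('scene','s9'); t=shot('top','t9')
cv2.imwrite('pics/9c.png',cv2.convertScaleAbs(cv2.resize(s['pixels'][130:330,180:560],None,fx=2.1,fy=2.1),alpha=1.6))
topick('comb',.04,.1)
cup(['s9'])
E
python3 - <<'E'
from items import *
T,S=clouds(['t9','s9'])
g=dict(comb=((.472,.22),-.17),brush=((.438,.15),-.28))
for k,(c,a) in g.items():
    for P in (T,S):
        try:
            c2,a2,L,z=fit(P,np.array(c),a); print(k,np.round(c2,4),round(np.degrees(a2),1),round(L,4),round(z,4))
        except Exception as e: print(k,e)
E
```

```text
t 20.475 G [0.5267 0.2082 0.1433] q [ 0.19  0.7  -0.73  1.37  0.1   1.67  0.84] F [0.  0.4 0.4] grip mm 47.9
target G [0.5181 0.2126 0.025 ]
2 rows, q end [ 0.19  0.74 -0.71  1.47  0.15  1.51  0.87]
-1.41 0.33 3.79 0 -0.012 -0.019 0.1;-1.37 0.3 3.81 0 -0.012 -0.019 0.1
s9 z 0.12 [(8, 'y', -71, -58, 'x', -37, 44), (39, 'y', 10, 25, 'x', 20, 48), (50, 'y', 49, 74, 'x', -40, 47)]
s9 z 0.14 [(42, 'y', 9, 25, 'x', 28, 56), (37, 'y', 50, 65, 'x', 29, 55)]
s9 z 0.16 [(46, 'y', 8, 26, 'x', 42, 63), (29, 'y', 50, 65, 'x', 38, 62)]
s9 z 0.18 [(49, 'y', 6, 28, 'x', 49, 70), (53, 'y', 42, 74, 'x', 54, 71)]
s9 z 0.2 [(105, 'y', 5, 28, 'x', 54, 74), (185, 'y', 40, 74, 'x', 49, 75)]
comb [0.462  0.2213] -10.4 0.1803 0.0252
comb [0.5386 0.2129] -8.0 0.219 0.0239
brush [0.4345 0.1509] -16.0 0.1905 0.0255
brush [0.4886 0.1374] -18.0 0.1016 0.0257
```

View pics/9c.png

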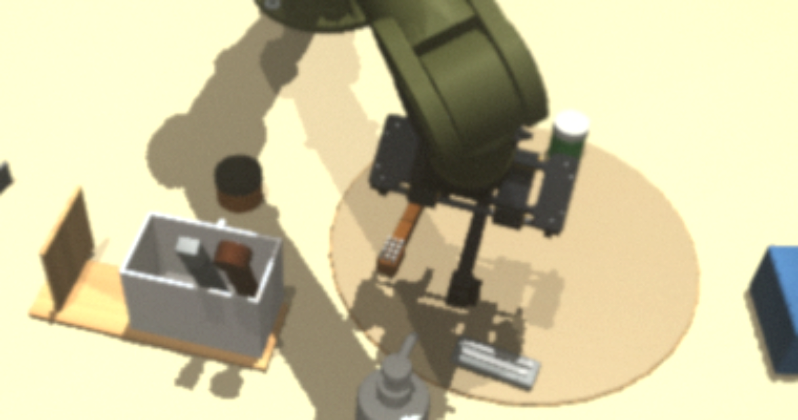

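Request:
play_rows(
  targets="-1.41 0.33 3.79 0 -0.012 -0.019 0.1;-1.37 0.3 3.81 0 -0.012 -0.019 0.1;0 0 0 0 0 0 0.1",
)

```text
time: 20.95
position: [0.6027, 0.1929, 0.2101]
tool_rot: [-0.245, -2.624, -0.059]
ft_force: [-0.8, -0.4, 0.2]
grip_width: 0.547
```

```bash
python3 - <<'E'
from go import *
info();topick('comb',.0,.1,n=3)
E
```

```text
t 20.95 G [0.5243 0.2071 0.0668] q [ 0.2   0.74 -0.71  1.46  0.15  1.51  0.87] F [-0.8 -0.4  0.2] grip mm 47.6
target G [0.5181 0.2126 0.025 ]
3 rows, q end [ 0.18  0.79 -0.69  1.48  0.17  1.46  0.88]
-0.56 0.15 1.33 0 0.005 -0.003 0.1;-0.57 0.15 1.33 0 0.005 -0.003 0.1;-0.57 0.15 1.33 0 0.005 -0.003 0.1
```

Request:
play_rows(
  targets="-0.4 0.3 1.4 0 0.005 -0.003 0.1;-0.4 0.25 1.4 0 0.005 -0.003 0.1;-0.5 0.15 1.35 0 0.005 -0.003 0.1;0 0 0 0 0 0 0.1",
)

```text
time: 21.45
position: [0.5978, 0.2, 0.1702]
tool_rot: [-0.238, -2.618, -0.066]
ft_force: [-1.0, -0.1, -0.8]
grip_width: 0.551
```

```bash
python3 - <<'E'
from go import *
info();topick('comb',.0,.1,n=1)
E
```

```text
t 21.45 G [0.5185 0.215  0.0275] q [ 0.18  0.78 -0.7   1.48  0.17  1.45  0.87] F [-1.  -0.1 -0.8] grip mm 48.0
target G [0.5181 0.2126 0.025 ]
1 rows, q end [ 0.18  0.79 -0.7   1.48  0.17  1.46  0.88]
-0.27 -0.18 0.21 0.004 0.009 -0.002 0.1
```

Request:
play_rows(
  targets="-0.2 -0.2 0.25 0.004 0.009 -0.002 0.1;0 0 0 0 0 0 -1;0 0 0 0 0 0 -1;0 0 0 0 0 0 -1;0 0 0 0 0 0 -1;0 0 0 0 0 0 -1",
)

```text
time: 22.2
position: [0.5986, 0.1982, 0.1681]
tool_rot: [-0.232, -2.61, -0.063]
ft_force: [0.2, -0.2, -0.3]
grip_width: 0.183
```

```bash
python3 - <<'E'
from go import *
info()
E
```

```text
t 22.2 G [0.5181 0.2128 0.026 ] q [ 0.18  0.79 -0.7   1.48  0.17  1.46  0.88] F [ 0.2 -0.2 -0.3] grip mm 15.9
```

Request:
play_rows(
  targets="1.2 0 -2.1 0 0 0 -1;2.45 0 -4.2 0 0 0 -1;2.45 0 -4.2 0 0 0 -1;2.45 0 -4.2 0 0 0 -1;2.45 0 -4.2 0 0 0 -1;0 0 0 0 0 0 -1",
)

```text
time: 22.95
position: [0.5962, 0.1992, 0.4026]
tool_rot: [-0.229, -2.615, -0.066]
ft_force: [-0.7, -0.4, -1.8]
grip_width: 0.179
```

```bash
python3 - <<'E'
from go import *
info()
c=toplace(-.015,.175,.065,.014,n=10)
E
```

```text
t 22.95 G [0.5163 0.214  0.2602] q [ 0.21  0.58 -0.77  1.29  0.05  1.82  0.84] F [-0.7 -0.4 -1.8] grip mm 15.6
tgt G [ 0.6377 -0.0845  0.3245]
10 rows, q end [ 0.66 -0.2  -0.5   1.97 -0.21  0.66  1.69]
0.82 -2.72 -1.3 0 -0.122 -0.003 -1;0.66 -2.73 -1.15 0 -0.122 -0.003 -1;0.53 -2.73 -0.98 0 -0.122 -0.003 -1;0.41 -2.73 -0.79 0 -0.122 -0.003 -1;0.32 -2.74 -0.59 0 -0.122 -0.003 -1;0.25 -2.74 -0.38 0 -0.122 -0.003 -1;0.21 -2.75 -0.17 0 -0.122 -0.003 -1;0.2 -2.75 0.05 0 -0.122 -0.003 -1;0.21 -2.76 0.27 0 -0.122 -0.003 -1;0.25 -2.76 0.48 0 -0.122 -0.003 -1
```

Request:
play_rows(
  targets="0.82 -2.72 -1.3 0 -0.122 -0.003 -1;0.66 -2.73 -1.15 0 -0.122 -0.003 -1;0.53 -2.73 -0.98 0 -0.122 -0.003 -1;0.41 -2.73 -0.79 0 -0.122 -0.003 -1;0.32 -2.74 -0.59 0 -0.122 -0.003 -1;0.25 -2.74 -0.38 0 -0.122 -0.003 -1;0.21 -2.75 -0.17 0 -0.122 -0.003 -1;0.2 -2.75 0.05 0 -0.122 -0.003 -1;0.21 -2.76 0.27 0 -0.122 -0.003 -1;0.25 -2.76 0.48 0 -0.122 -0.003 -1;0 0 0 0 0 0 -1;0 0 0 0 0 0 -1",
)

```text
time: 24.45
position: [0.5264, -0.0712, 0.4531]
tool_rot: [0.17, 2.403, -0.072]
ft_force: [0.3, 0.6, -0.8]
grip_width: 0.177
```

```bash
python3 - <<'E'
from held import *
info()
s=shot('scene','s10');held(['s10'])
toplace(-.02,.125,.004,.014)
E
```

```text
t 24.45 G [ 0.6351 -0.0875  0.3314] q [ 0.69 -0.21 -0.54  1.98 -0.16  0.61  1.65] F [ 0.3  0.6 -0.8] grip mm 15.4
s10 1015 s range [-0.132  0.062]
-0.14 17 y [-4.7  5.4  8.9] n [-12.2 -10.1   4.1]
-0.12 53 y [-4.3  6.9  8.7] n [-12.   -9.9   6.7]
-0.1 58 y [-5.3  7.3  8.6] n [-11.9  -9.5   6.5]
-0.08 57 y [-5.7  7.3  8.7] n [-11.9  -9.3   6.7]
-0.06 61 y [-4.2  6.9  8.8] n [-12.2 -10.2   6.1]
-0.04 70 y [-5.   6.8  8.6] n [-11.9 -10.    7.2]
-0.02 61 y [-4.8  6.7  8.5] n [-11.9 -10.    3.4]
0.0 117 y [-13.1   8.8  18. ] n [-11.9  -6.8  19.6]
0.02 177 y [-9.7 13.1 20.6] n [-11.6  10.5  28.6]
0.04 131 y [-11.3  10.3  20.9] n [-12.3  -9.8  27.9]
0.06 213 y [-8.9  3.7 19.9] n [-11.7  -3.    7.7]
tgt G [ 0.6804 -0.0961  0.2775]
2 rows, q end [ 0.73 -0.03 -0.64  1.94  0.05  0.53  1.47]
-0.2 -0.07 3.54 0.001 0.018 0.005 -1;-0.27 -0.07 3.54 0.001 0.018 0.005 -1
```

Request:
play_rows(
  targets="-0.2 -0.1 3.54 0.001 0.018 0.005 -1;-0.27 -0.1 3.54 0.001 0.018 0.005 -1;0 0 0 0 0 0 -1",
)

```text
time: 24.88
position: [0.5788, -0.0771, 0.4041]
tool_rot: [0.179, 2.439, -0.064]
ft_force: [-0.5, -0.0, -0.6]
grip_width: 0.18
```

```bash
python3 - <<'E'
from go import *
info()
toplace(-.021,.03,.004,.014,n=4)
E
```

```text
t 24.875 G [ 0.683  -0.0923  0.2784] q [ 0.73 -0.03 -0.64  1.93  0.04  0.54  1.48] F [-0.5 -0.  -0.6] grip mm 15.7
tgt G [ 0.6481 -0.0922  0.1882]
4 rows, q end [ 0.73 -0.01 -0.65  2.11  0.11  0.34  1.41]
2.11 -0.11 1.17 0.001 0 0.001 -1;2.11 -0.11 1.17 0.001 0 0.001 -1;2.11 -0.11 1.17 0.001 0 0.001 -1;2.11 -0.11 1.17 0.001 0 0.001 -1
```

Request:
play_rows(
  targets="2.11 -0.5 1.17 0.001 0 0.001 -1;2.11 -0.2 1.17 0.001 0 0.001 -1;2.11 -0.2 1.17 0.001 0 0.001 -1;2.11 -0.2 1.17 0.001 0 0.001 -1;0 0 0 0 0 0 -1",
)

```text
time: 25.5
position: [0.5435, -0.0783, 0.3179]
tool_rot: [0.177, 2.433, -0.065]
ft_force: [-0.1, -0.2, -0.7]
grip_width: 0.178
```

```bash
python3 - <<'E'
from go import *
info()
toplace(-.021,.0,.004,.014,n=3)
E
```

```text
t 25.5 G [ 0.6484 -0.0937  0.1928] q [ 0.74 -0.02 -0.64  2.11  0.08  0.34  1.45] F [-0.1 -0.2 -0.7] grip mm 15.5
tgt G [ 0.638  -0.0906  0.16  ]
3 rows, q end [ 0.73  0.01 -0.65  2.16  0.19  0.28  1.33]
0.95 0.07 0.6 0.001 0.002 0.002 -1;0.95 0.07 0.6 0.001 0.002 0.002 -1;0.95 0.07 0.6 0.001 0.002 0.002 -1
```

Request:
play_rows(
  targets="0.95 0 0.6 0.001 0.002 0.002 -1;0.95 0 0.6 0.001 0.002 0.002 -1;0.95 0 0.6 0.001 0.002 0.002 -1;0.2 0 0.1 0 0 0 -1;0 0 0 0 0 0 -1",
)

```text
time: 26.12
position: [0.5344, -0.0757, 0.2865]
tool_rot: [0.184, 2.432, -0.067]
ft_force: [0.2, 0.1, -0.9]
grip_width: 0.178
```

```bash
python3 - <<'E'
from go import *
info()
toplace(-.021,.0,.004,.014,n=1)
E
```

```text
t 26.125 G [ 0.6394 -0.0915  0.1614] q [ 0.73  0.01 -0.65  2.16  0.18  0.28  1.34] F [ 0.2  0.1 -0.9] grip mm 15.4
tgt G [ 0.638  -0.0906  0.16  ]
1 rows, q end [ 0.73  0.01 -0.65  2.16  0.19  0.28  1.33]
0.11 0.09 0.01 0.001 0.006 0 -1
```

Request:
play_rows(
  targets="0.3 0 0.15 0 0.006 0 -1;0.25 0 0.12 0 0 0 -1;0 0 0 0 0 0 -1",
)

```text
time: 26.5
position: [0.5333, -0.0754, 0.2829]
tool_rot: [0.184, 2.433, -0.067]
ft_force: [-0.5, -0.7, 0.8]
grip_width: 0.18
```

```bash
python3 - <<'E'
from go import *
info()
E
```

```text
t 26.5 G [ 0.6381 -0.0913  0.1578] q [ 0.73  0.01 -0.65  2.17  0.2   0.27  1.33] F [-0.5 -0.7  0.8] grip mm 15.7
```

Request:
play_rows(
  targets="0.15 0 0.08 0 0 0 -1;0 0 0 0 0 0 -0.42;0 0 0 0 0 0 -0.42;0 0 0 0 0 0 -0.42;0 0 0 0 0 0 -0.42",
)

```text
time: 27.12
position: [0.5323, -0.0753, 0.2807]
tool_rot: [0.184, 2.435, -0.067]
ft_force: [0.1, -0.1, -0.2]
grip_width: 0.289
```

```bash
python3 - <<'E'
from go import *
info()
leave('brush')
E
```

```text
t 27.125 G [ 0.6369 -0.0912  0.1554] q [ 0.73  0.01 -0.65  2.17  0.2   0.27  1.32] F [ 0.1 -0.1 -0.2] grip mm 25.2
2 rows, q end [ 0.69 -0.13 -0.58  2.24 -0.1   0.3   1.59]
1.12 0 -1.95 0 0 0 -0.42;1.12 0 -1.95 0 0 0 -0.42
4 rows, q end [ 0.67  0.13 -0.64  1.67  0.12  1.2   1.43]
-3.61 0 -1.58 0 0.132 0 -0.42;-3.37 0 -1.75 0 0.132 0 -0.42;-3.11 0 -1.9 0 0.132 0 -0.42;-2.83 0 -2 0 0.132 0 -0.42
6 rows, q end [ 0.33  0.55 -0.7   1.53  0.07  1.63  0.92]
0.76 3.3 1.43 -0.004 0.116 0.022 0.1;0.66 3.24 1.75 -0.004 0.116 0.022 0.1;0.53 3.18 2.05 -0.004 0.116 0.022 0.1;0.36 3.12 2.34 -0.004 0.116 0.022 0.1;0.15 3.06 2.6 -0.004 0.116 0.022 0.1;-0.08 3.01 2.84 -0.004 0.116 0.022 0.1
```

Request:
play_rows(
  targets="1.12 0 -1.95 0 0 0 -0.42;1.12 0 -1.95 0 0 0 -0.42;0 0 0 0 0 0 -0.42;-3.61 0 -1.58 0 0.132 0 -0.42;-3.37 0 -1.75 0 0.132 0 -0.42;-3.11 0 -1.9 0 0.132 0 -0.42;-2.83 0 -2 0 0.132 0 -0.42;0.76 3.3 1.43 -0.004 0.116 0.022 0.1;0.66 3.24 1.75 -0.004 0.116 0.022 0.1;0.53 3.18 2.05 -0.004 0.116 0.022 0.1;0.36 3.12 2.34 -0.004 0.116 0.022 0.1;0.15 3.06 2.6 -0.004 0.116 0.022 0.1;-0.08 3.01 2.84 -0.004 0.116 0.022 0.1;0 0 0 0 0 0 0.1",
)

```text
time: 28.88
position: [0.5719, 0.1119, 0.2868]
tool_rot: [-0.405, -2.555, -0.092]
ft_force: [-0.6, -0.0, 0.3]
grip_width: 0.549
```

```bash
python3 - <<'E'
from go import *
info()
s=shot('scene','s11'); t=shot('top','t11')
cv2.imwrite('pics/11c.png',cv2.convertScaleAbs(cv2.resize(s['pixels'][130:330,130:510],None,fx=2.1,fy=2.1),alpha=1.6))
topick('brush',.04,.1)
cup(['s11'])
E
python3 - <<'E'
from items import *
T,S=clouds(['t11','s11'])
g=dict(brush=((.438,.15),-.28))
for k,(c,a) in g.items():
    for P in (T,S):
        try:
            c2,a2,L,z=fit(P,np.array(c),a); print(k,np.round(c2,4),round(np.degrees(a2),1),round(L,4),round(z,4))
        except Exception as e: print(k,e)
E
```

```text
t 28.875 G [0.4886 0.136  0.1476] q [ 0.36  0.57 -0.72  1.53  0.04  1.62  0.89] F [-0.6 -0.   0.3] grip mm 47.8
target G [0.4841 0.138  0.025 ]
2 rows, q end [ 0.35  0.63 -0.7   1.63  0.1   1.45  0.92]
-1.68 0.18 3.81 0 -0.014 -0.016 0.1;-1.63 0.15 3.84 0 -0.014 -0.016 0.1
s11 z 0.12 [(48, 'y', -29, -8, 'x', -40, 47), (39, 'y', 10, 25, 'x', -39, 47), (38, 'y', 49, 65, 'x', 26, 49)]
s11 z 0.14 [(40, 'y', -28, -13, 'x', 30, 55), (45, 'y', 10, 24, 'x', 27, 55), (39, 'y', 51, 66, 'x', 30, 55)]
s11 z 0.16 [(27, 'y', -31, -9, 'x', 45, 64), (46, 'y', 7, 26, 'x', 37, 63), (27, 'y', 50, 65, 'x', 38, 62)]
s11 z 0.18 [(62, 'y', -33, -1, 'x', 52, 72), (49, 'y', 6, 28, 'x', 46, 70), (51, 'y', 41, 74, 'x', 52, 70)]
s11 z 0.2 [(271, 'y', -33, 28, 'x', 53, 78), (209, 'y', 41, 100, 'x', -96, 75)]
s11 z 0.22 [(81, 'y', 77, 100, 'x', -99, -83)]
brush [0.4345 0.151 ] -16.0 0.1907 0.0255
brush [0.476  0.1413] -17.7 0.1272 0.0253
```

View pics/11c.png

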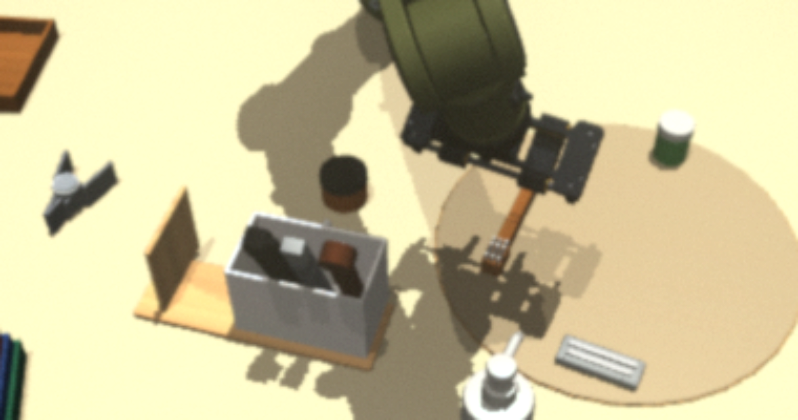

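Request:
play_rows(
  targets="-1.6 0.3 3.81 0 -0.014 -0.016 0.1;-1.5 0.2 3.84 0 -0.014 -0.016 0.1;0 0 0 0 0 0 0.1",
)

```text
time: 29.35
position: [0.5654, 0.1127, 0.2102]
tool_rot: [-0.384, -2.609, -0.097]
ft_force: [0.1, 0.2, 0.3]
grip_width: 0.552
```

```bash
python3 - <<'E'
from go import *
info();topick('brush',.0,.1,n=3)
E
```

```text
t 29.35 G [0.4889 0.1354 0.0669] q [ 0.35  0.63 -0.7   1.62  0.1   1.45  0.91] F [0.1 0.2 0.3] grip mm 48.1
target G [0.4841 0.138  0.025 ]
3 rows, q end [ 0.34  0.69 -0.68  1.64  0.12  1.39  0.91]
-0.61 0.05 1.31 0.001 0.005 -0.002 0.1;-0.62 0.05 1.31 0.001 0.005 -0.002 0.1;-0.62 0.05 1.3 0.001 0.005 -0.002 0.1
```

Request:
play_rows(
  targets="-0.5 0.15 1.4 0.001 0.005 -0.002 0.1;-0.5 0.1 1.4 0.001 0.005 -0.002 0.1;-0.55 0.05 1.35 0.001 0.005 -0.002 0.1;0 0 0 0 0 0 0.1",
)

```text
time: 29.85
position: [0.5624, 0.1161, 0.1683]
tool_rot: [-0.378, -2.602, -0.099]
ft_force: [0.1, 0.7, 0.0]
grip_width: 0.548
```

```bash
python3 - <<'E'
from go import *
info();topick('brush',.0,.1,n=1)
E
```

```text
t 29.85 G [0.4848 0.139  0.0256] q [ 0.34  0.68 -0.68  1.64  0.12  1.39  0.91] F [0.1 0.7 0. ] grip mm 47.7
target G [0.4841 0.138  0.025 ]
1 rows, q end [ 0.34  0.69 -0.68  1.64  0.12  1.39  0.91]
-0.13 -0.09 0.07 0.001 0.008 -0.004 0.1
```

Request:
play_rows(
  targets="0 0 0 0 0 0 -1;0 0 0 0 0 0 -1;0 0 0 0 0 0 -1;0 0 0 0 0 0 -1;0 0 0 0 0 0 -1;1.2 0 -2.1 0 0 0 -1;2.45 0 -4.2 0 0 0 -1;2.45 0 -4.2 0 0 0 -1;2.45 0 -4.2 0 0 0 -1;2.45 0 -4.2 0 0 0 -1;0 0 0 0 0 0 -1",
)

```text
time: 31.22
position: [0.5588, 0.1187, 0.4036]
tool_rot: [-0.375, -2.61, -0.101]
ft_force: [-0.2, 0.3, -0.7]
grip_width: 0.177
```

```bash
python3 - <<'E'
from go import *
info()
c=toplace(-.052,.175,.065,.0135,n=10)
E
```

```text
t 31.225 G [0.4823 0.1416 0.2603] q [ 0.39  0.44 -0.77  1.46 -0.01  1.77  0.89] F [-0.2  0.3 -0.7] grip mm 15.4
tgt G [ 0.6325 -0.1212  0.3241]
10 rows, q end [ 0.72 -0.19 -0.48  1.97 -0.28  0.67  1.81]
0.38 -2.13 -1.51 -0.001 -0.12 -0.014 -1;0.22 -2.15 -1.31 -0.001 -0.12 -0.014 -1;0.1 -2.17 -1.09 -0.001 -0.12 -0.014 -1;-0.01 -2.2 -0.86 -0.001 -0.12 -0.014 -1;-0.08 -2.23 -0.62 -0.001 -0.12 -0.014 -1;-0.12 -2.26 -0.37 -0.001 -0.12 -0.014 -1;-0.13 -2.29 -0.12 -0.001 -0.12 -0.014 -1;-0.11 -2.32 0.13 -0.001 -0.12 -0.014 -1;-0.07 -2.35 0.37 -0.001 -0.12 -0.014 -1;0.01 -2.37 0.61 -0.001 -0.12 -0.014 -1
```

Request:
play_rows(
  targets="0.38 -2.13 -1.51 -0.001 -0.12 -0.014 -1;0.22 -2.15 -1.31 -0.001 -0.12 -0.014 -1;0.1 -2.17 -1.09 -0.001 -0.12 -0.014 -1;-0.01 -2.2 -0.86 -0.001 -0.12 -0.014 -1;-0.08 -2.23 -0.62 -0.001 -0.12 -0.014 -1;-0.12 -2.26 -0.37 -0.001 -0.12 -0.014 -1;-0.13 -2.29 -0.12 -0.001 -0.12 -0.014 -1;-0.11 -2.32 0.13 -0.001 -0.12 -0.014 -1;-0.07 -2.35 0.37 -0.001 -0.12 -0.014 -1;0.01 -2.37 0.61 -0.001 -0.12 -0.014 -1;0 0 0 0 0 0 -1;0 0 0 0 0 0 -1",
)

```text
time: 32.72
position: [0.5215, -0.1066, 0.4508]
tool_rot: [0.172, 2.418, -0.075]
ft_force: [0.1, 0.1, -0.3]
grip_width: 0.18
```

```bash
python3 - <<'E'
from held import *
info()
s=shot('scene','s12');held(['s12'])
toplace(-.057,.125,.004,.0135)
E
```

```text
t 32.725 G [ 0.6282 -0.1232  0.3274] q [ 0.75 -0.2  -0.52  1.98 -0.22  0.63  1.76] F [ 0.1  0.1 -0.3] grip mm 15.6
s12 1033 s range [-0.134  0.061]
-0.14 19 y [-3.2  6.3  7.6] n [-11.4  -7.5   8.5]
-0.12 54 y [-4.9  6.2  8. ] n [-11.6  -8.3   8.2]
-0.1 58 y [-4.9  6.7  8.2] n [-11.8  -8.7   7. ]
-0.08 56 y [-5.7  6.9  8.4] n [-11.7  -8.7   6.9]
-0.06 61 y [-3.8  7.   8.7] n [-12.   -9.1   6.1]
-0.04 66 y [-5.2  6.8  8.6] n [-12.1  -9.5   6.1]
-0.02 62 y [-4.8  6.6  8.7] n [-12.8 -10.5   3. ]
0.0 115 y [-12.2  10.4  17.8] n [-12.5  -5.8  21.5]
0.02 207 y [-4.7 12.1 19.9] n [-12.7   8.2  28.1]
0.04 129 y [-9.3  9.4 13.3] n [-12.9  -8.2  27.2]
0.06 206 y [-9.4  1.6 12. ] n [-12.7  -1.4  15.4]
tgt G [ 0.6751 -0.1327  0.2771]
2 rows, q end [ 0.77 -0.03 -0.6   1.94 -0.05  0.53  1.61]
-0.31 -0.12 3.46 -0.001 0.01 0.005 -1;-0.35 -0.12 3.46 -0.001 0.01 0.005 -1
```

Request:
play_rows(
  targets="-0.31 -0.12 3.46 -0.001 0.01 0.005 -1;-0.35 -0.12 3.46 -0.001 0.01 0.005 -1;0 0 0 0 0 0 -1;2.11 -0.35 1.17 0.001 0 0.001 -1;0 0 0 0 0 0 -1",
)

```text
time: 33.4
position: [0.5647, -0.114, 0.3824]
tool_rot: [0.178, 2.437, -0.063]
ft_force: [-0.2, -0.6, -0.6]
grip_width: 0.176
```

```bash
python3 - <<'E'
from go import *
info()
toplace(-.057,.03,.004,.0135,n=3)
E
```

```text
t 33.4 G [ 0.6691 -0.1291  0.2568] q [ 0.77 -0.03 -0.6   1.98 -0.06  0.49  1.64] F [-0.2 -0.6 -0.6] grip mm 15.3
tgt G [ 0.643  -0.1278  0.1879]
3 rows, q end [ 0.77 -0.01 -0.6   2.11 -0.04  0.34  1.62]
2.14 -0.06 1.2 0.002 0 0.001 -1;2.14 -0.06 1.2 0.002 0 0.001 -1;2.14 -0.06 1.2 0.002 0 0.001 -1
```

Request:
play_rows(
  targets="2.14 -0.2 1.2 0.002 0 0.001 -1;2.14 -0.15 1.2 0.002 0 0.001 -1;2.14 -0.15 1.2 0.002 0 0.001 -1;0 0 0 0 0 0 -1",
)

```text
time: 33.9
position: [0.541, -0.1133, 0.3214]
tool_rot: [0.179, 2.424, -0.073]
ft_force: [0.4, 0.5, -0.4]
grip_width: 0.182
```

```bash
python3 - <<'E'
from go import *
info()
toplace(-.057,.0,.004,.0135,n=3)
E
```

```text
t 33.9 G [ 0.6469 -0.1298  0.1973] q [ 0.77 -0.02 -0.6   2.1  -0.05  0.34  1.63] F [ 0.4  0.5 -0.4] grip mm 15.9
tgt G [ 0.6328 -0.1263  0.1597]
3 rows, q end [ 0.77  0.01 -0.61  2.16 -0.    0.27  1.59]
1.11 0.04 0.63 -0.001 0.005 0.002 -1;1.1 0.04 0.64 -0.001 0.005 0.002 -1;1.1 0.04 0.64 -0.001 0.005 0.002 -1
```

Request:
play_rows(
  targets="1.11 0.05 0.63 0 0.005 0.002 -1;1.1 0.05 0.64 0 0.005 0.002 -1;1.1 0.03 0.64 0 0.005 0.002 -1;0.2 0 0.1 0 0 0 -1;0 0 0 0 0 0 -1",
)

```text
time: 34.52
position: [0.5294, -0.1096, 0.2854]
tool_rot: [0.186, 2.432, -0.071]
ft_force: [0.2, -0.2, -0.6]
grip_width: 0.178
```

```bash
python3 - <<'E'
from go import *
info()
toplace(-.057,.0,.004,.0135,n=1)
E
```

```text
t 34.525 G [ 0.6342 -0.126   0.1604] q [ 0.77  0.01 -0.61  2.16  0.01  0.27  1.57] F [ 0.2 -0.2 -0.6] grip mm 15.5
tgt G [ 0.6328 -0.1263  0.1597]
1 rows, q end [ 0.77  0.01 -0.61  2.16 -0.    0.27  1.59]
0.06 -0.08 -0.03 -0.002 0.006 0 -1
```

Request:
play_rows(
  targets="0.25 0 0.13 0 0.006 0 -1;0.2 0 0.1 0 0 0 -1;0.15 0 0.08 0 0 0 -1;0 0 0 0 0 0 -0.42;0 0 0 0 0 0 -0.42;0 0 0 0 0 0 -0.42;0 0 0 0 0 0 -0.42",
)

```text
time: 35.4
position: [0.5283, -0.1095, 0.2815]
tool_rot: [0.186, 2.432, -0.072]
ft_force: [-0.2, 0.8, 0.3]
grip_width: 0.29
```

```bash
python3 - <<'E'
from go import *
info()
x,R,q=pose();G=x+R.apply([0,0,.164])
u=Rc.apply([-np.cos(np.radians(20)),0,np.sin(np.radians(20))])
c=rows(G+.045*u,R,-.42,n=2)
c=rows(c[0]+c[1].apply([0,0,.164])+[0,0,.09],tool(CY,np.radians(10)),-.42,n=4,cur=c)
c=rows(np.array([.45,-.30,.25]),tool(CY,0),-.42,cur=c)
E
```

```text
t 35.4 G [ 0.6331 -0.126   0.1564] q [ 0.77  0.02 -0.61  2.17  0.02  0.26  1.56] F [-0.2  0.8  0.3] grip mm 25.3
2 rows, q end [ 0.74 -0.12 -0.55  2.24 -0.25  0.31  1.8 ]
1.11 -0.01 -1.95 0 0 0 -0.42;1.11 -0.01 -1.95 0 0 0 -0.42
4 rows, q end [ 0.74  0.14 -0.65  1.66  0.12  1.2   1.5 ]
-3.62 -0.02 -1.57 -0.001 0.132 0 -0.42;-3.38 -0.02 -1.75 -0.001 0.132 0 -0.42;-3.12 -0.01 -1.89 -0.001 0.132 0 -0.42;-2.84 -0.01 -2 -0.001 0.132 0 -0.42
5 rows, q end [ 0.98  0.12 -0.49  1.68  0.08  1.35  1.91]
1.68 -3.99 -0.15 0 0.035 0 -0.42;1.69 -3.99 -0.07 0 0.035 0 -0.42;1.69 -3.99 0.01 0 0.035 0 -0.42;1.69 -3.99 0.09 0 0.035 0 -0.42;1.68 -3.99 0.17 0 0.035 0 -0.42
```

Request:
play_rows(
  targets="1.11 0 -1.95 0 0 0 -0.42;1.11 0 -1.95 0 0 0 -0.42;0 0 0 0 0 0 -0.42;-3.62 0 -1.57 0 0.132 0 -0.42;-3.38 0 -1.75 0 0.132 0 -0.42;-3.12 0 -1.89 0 0.132 0 -0.42;-2.84 0 -2 0 0.132 0 -0.42;1.68 -3.99 -0.15 0 0.035 0 0.8;1.69 -3.99 -0.07 0 0.035 0 0.8;1.69 -3.99 0.01 0 0.035 0 0.8;1.69 -3.99 0.09 0 0.035 0 0.8;1.68 -3.99 0.17 0 0.035 0 0.8;0 0 0 0 0 0 0.8",
)

```text
time: 37.02
position: [0.4522, -0.31, 0.4118]
tool_rot: [-0.255, -3.105, 0.009]
ft_force: [0.6, -0.4, -0.8]
grip_width: 0.861
```

```bash
python3 - <<'E'
from go import *
info()
s=shot('scene','s13'); t=shot('top','t13')
a=cv2.resize(s['pixels'][150:350,80:380],None,fx=1.7,fy=1.7); b=cv2.resize(t['pixels'][200:310,460:570],None,fx=2.6,fy=3.09)
cv2.imwrite('pics/13c.png',cv2.convertScaleAbs(np.hstack([a,b[:a.shape[0]]]),alpha=1.6))
cup(['s13'])
E
```

```text
t 37.025 G [ 0.4478 -0.3106  0.2478] q [ 1.04  0.14 -0.54  1.67  0.09  1.37  1.89] F [ 0.6 -0.4 -0.8] grip mm 74.9
s13 z 0.12 [(49, 'y', -63, -46, 'x', -39, 48), (46, 'y', -29, -6, 'x', -40, 47), (39, 'y', 4, 28, 'x', -37, 48), (45, 'y', 50, 73, 'x', -39, 47)]
s13 z 0.14 [(35, 'y', -62, -48, 'x', 36, 56), (44, 'y', -29, -12, 'x', 27, 55), (41, 'y', 10, 25, 'x', 30, 55), (39, 'y', 50, 65, 'x', 29, 54)]
s13 z 0.16 [(33, 'y', -65, -46, 'x', 41, 64), (29, 'y', -31, -10, 'x', 47, 64), (49, 'y', 9, 26, 'x', 36, 65), (28, 'y', 49, 65, 'x', 37, 63)]
s13 z 0.18 [(65, 'y', -65, -43, 'x', 38, 73), (57, 'y', -33, -1, 'x', 53, 73), (50, 'y', 6, 28, 'x', 47, 70), (51, 'y', 41, 74, 'x', 54, 71)]
s13 z 0.2 [(184, 'y', -69, -44, 'x', 42, 77), (269, 'y', -33, 27, 'x', 54, 77), (189, 'y', 41, 74, 'x', 50, 75)]
```

View pics/13c.png

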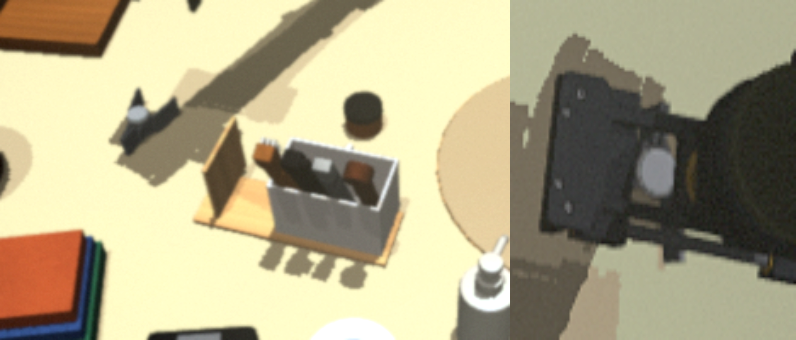

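```bash
python3 - <<'E'
from items import *
for f in ('top0','t3','scene0','s11','s13'):
    P,=clouds([f])
    m=(P[:,0]>.39)&(P[:,0]<.56)&(P[:,1]>-.46)&(P[:,1]<-.31)
    P=P[m]
    top=P[(P[:,2]>.030)&(P[:,2]<.0405)]; ln=P[(P[:,2]>.0415)&(P[:,2]<.05)]
    if len(ln)<10: print(f,'few',len(ln));continue
    c=(ln[:,:2].min(0)+ln[:,:2].max(0))/2; c=np.array(cv2.minEnclosingCircle((ln[:,:2]*1000).astype(np.float32))[0])/1000; r=cv2.minEnclosingCircle((ln[:,:2]*1000).astype(np.float32))[1]
    c=np.median(ln[:,:2],0)
    d=top[:,:2]-c; rr=np.linalg.norm(d,axis=1); an=np.degrees(np.arctan2(d[:,1],d[:,0]))
    jaw=(abs(an)<60)&(rr>.022); hl=(abs(an)>100)&(rr>.025)&(an>0)&(an<175); hr=(rr>.025)&((an<-120)|(an>175))
    # split handles by angle relative to back direction
    jb=np.degrees(np.arctan2(*(d[jaw].mean(0)[::-1]))) if jaw.sum() else None
    print(f,'lens',np.round(c,4),'r',round(r,1),len(ln),'jaw',jaw.sum(),jb, rr[jaw].max() if jaw.sum() else 0)
    for nm,h in (('hl',hl),('hr',hr)):
        if h.sum()>5:
            dd=d[h]; v=np.linalg.svd(dd-dd.mean(0))[2][0]; v=v*np.sign(v@dd.mean(0)); print('  ',nm,h.sum(),'mean',np.round(dd.mean(0)*1e3,1),'ang',round(np.degrees(np.arctan2(v[1],v[0])),1),'rmax',round(rr[h].max(),4))
E
```

```text
top0 lens [ 0.4821 -0.3857] r 16.6 179 jaw 69 -12.734334927387943 0.04855777503304519
   hl 68 mean [-28.1  33.4] ang 154.1 rmax 0.0625
   hr 72 mean [-37.5 -19.5] ang -177.5 rmax 0.0609
t3 lens [ 0.4804 -0.3856] r 44.7 177 jaw 79 -13.099119333297894 0.04985868460584449
   hl 65 mean [-26.3  33.5] ang 154.0 rmax 0.0614
   hr 65 mean [-36.6 -19.6] ang -177.2 rmax 0.0592
scene0 lens [ 0.4852 -0.3847] r 16.4 88 jaw 43 -11.967200943632218 0.047158210159628386
   hl 55 mean [-27.9  33.5] ang 155.3 rmax 0.0648
   hr 40 mean [-41.8 -19.1] ang -179.5 rmax 0.0686
s11 lens [ 0.4856 -0.3849] r 32.1 94 jaw 50 -10.779992985771843 0.04697907079486311
   hl 53 mean [-27.5  33. ] ang 154.4 rmax 0.0635
   hr 39 mean [-41.  -18.7] ang -178.9 rmax 0.0661
s13 lens [ 0.4853 -0.3839] r 36.8 101 jaw 43 -13.569581445537692 0.04889274692167424
   hl 54 mean [-29.4  32.8] ang 154.2 rmax 0.0651
   hr 39 mean [-40.3 -19.9] ang -178.1 rmax 0.0685
```

```bash
cat >> go.py <<'E'
CLP=np.array([.483,-.385]);CLA=np.radians(-12)
def clipG(z,off=.040):
    h=np.array([np.cos(CLA),np.sin(CLA)]);return np.r_[CLP-off*h,z],tool(CLA,0)
def panelG(xe,z,y=-.1597):   # xe: panel edge ahead of pivot
    p=np.array([-.0557-xe-.040,y,z]); return CAD+Rc.apply(p),tool(CY,0)
E
python3 - <<'E'
from go import *
G,R=clipG(.09);print(G);c=rows(G,R,1,n=4)
G,R=clipG(.023);c=rows(G,R,1,n=3,cur=c)
G,R=clipG(.10);c=rows(G,R,-1,n=3,cur=c)
G,R=panelG(.09,.075);print(G);c=rows(G,R,-1,cur=c)
G,R=panelG(.024,.075);print(G);c=rows(G,R,-1,cur=c)
E
```

```text
[ 0.4438741  -0.37668353  0.09      ]
4 rows, q end [ 1.06  0.34 -0.48  1.78  0.17  1.06  1.88]
-0.11 -1.77 3.97 -0.002 -0.006 0.013 1;-0.11 -1.77 3.96 -0.002 -0.006 0.013 1;-0.11 -1.77 3.96 -0.002 -0.006 0.013 1;-0.11 -1.78 3.96 -0.002 -0.006 0.013 1
3 rows, q end [ 1.04  0.42 -0.45  1.83  0.22  0.94  1.85]
0 0 2.23 0 0 0 1;0 0 2.23 0 0 0 1;0 0 2.23 0 0 0 1
3 rows, q end [ 1.06  0.33 -0.48  1.78  0.17  1.08  1.89]
0 0 -2.57 0 0 0 -1;0 0 -2.57 0 0 0 -1;0 0 -2.57 0 0 0 -1
[ 0.40478033 -0.19527334  0.075     ]
4 rows, q end [ 0.97  0.09 -0.59  2.1   0.06  0.97  1.77]
1.9 4.23 0.63 0 0 -0.014 -1;1.84 4.26 0.62 0 0 -0.014 -1;1.78 4.29 0.63 0 0 -0.014 -1;1.71 4.31 0.63 0 0 -0.014 -1
[ 0.47002093 -0.20525655  0.075     ]
2 rows, q end [ 0.91  0.23 -0.6   1.96  0.15  0.99  1.66]
-3.3 0 0 0 0 0 -1;-3.3 0 0 0 0 0 -1
```

Request:
play_rows(
  targets="-0.11 -1.77 3.97 -0.002 -0.006 0.013 1;-0.11 -1.77 3.96 -0.002 -0.006 0.013 1;-0.11 -1.77 3.96 -0.002 -0.006 0.013 1;-0.11 -1.78 3.96 -0.002 -0.006 0.013 1;0 0 0 0 0 0 1;0 0 0 0 0 0 1",
)

```text
time: 37.88
position: [0.454, -0.3708, 0.2528]
tool_rot: [0.307, 3.115, -0.001]
ft_force: [0.3, 0.5, 0.9]
grip_width: 0.999
```

```bash
python3 - <<'E'
from go import *
info()
s=shot('scene','s14')
cv2.imwrite('pics/14c.png',cv2.convertScaleAbs(cv2.resize(s['pixels'][130:280,80:280],None,fx=4,fy=4),alpha=1.6))
G,R=clipG(.023);c=rows(G,R,1,n=3)
E
```

```text
t 37.875 G [ 0.4559 -0.3711  0.0888] q [ 1.05  0.34 -0.48  1.78  0.18  1.05  1.88] F [0.3 0.5 0.9] grip mm 86.9
3 rows, q end [ 1.04  0.42 -0.45  1.83  0.22  0.94  1.85]
0.31 -0.26 2.19 0 0.004 0.004 1;0.3 -0.26 2.19 0 0.004 0.004 1;0.29 -0.26 2.19 0 0.004 0.004 1
```

View pics/14c.png

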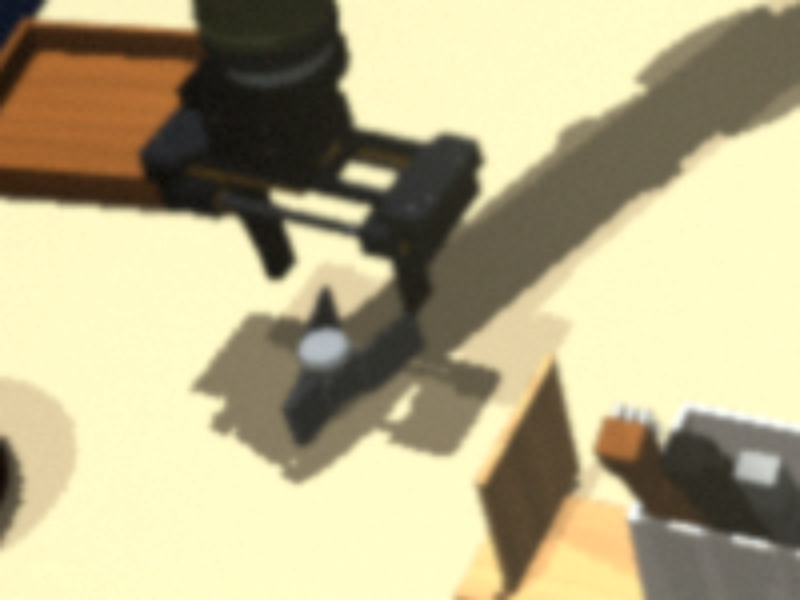

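Request:
play_rows(
  targets="1.0 -0.85 0.5 0 0.004 0.01 1;0 0 0.5 0 0 0 1;0 0 0 0 0 0 1",
)

```text
time: 38.3
position: [0.443, -0.377, 0.2456]
tool_rot: [0.321, 3.114, -0.006]
ft_force: [-0.6, 0.8, 0.1]
grip_width: 1.002
```

```bash
python3 - <<'E'
from go import *
info()
G,R=clipG(.023);c=rows(G,R,1,n=3)
E
```

```text
t 38.3 G [ 0.4448 -0.3778  0.0816] q [ 1.07  0.34 -0.48  1.79  0.18  1.04  1.89] F [-0.6  0.8  0.1] grip mm 87.2
3 rows, q end [ 1.04  0.42 -0.45  1.83  0.22  0.94  1.85]
0 0.02 1.95 -0.001 0.004 0.001 1;-0.01 0.02 1.95 -0.001 0.004 0.001 1;-0.02 0.02 1.95 -0.001 0.004 0.001 1
```

Request:
play_rows(
  targets="0 0 1.95 0 0.004 0 1;0 0 1.95 0 0.004 0 1;0 0 1.7 0 0.004 0 1;0 0 0 0 0 0 1",
)

```text
time: 38.8
position: [0.4431, -0.3767, 0.1845]
tool_rot: [-0.321, -3.122, 0.002]
ft_force: [-0.6, 0.0, -0.3]
grip_width: 1.003
```

```bash
python3 - <<'E'
from go import *
info()
G,R=clipG(.023);c=rows(G,R,1,n=1)
E
```

```text
t 38.8 G [ 0.4426 -0.3769  0.0205] q [ 1.04  0.42 -0.45  1.83  0.23  0.94  1.85] F [-0.6  0.  -0.3] grip mm 87.3
1 rows, q end [ 1.04  0.42 -0.45  1.83  0.22  0.94  1.85]
-0.08 0.02 -0.25 -0.002 -0.003 0.004 1
```

Request:
play_rows(
  targets="0 0 0 0 0 0 0.3;0 0 0 0 0 0 0.1;0 0 0 0 0 0 -1;0 0 0 0 0 0 -1;0 0 0 0 0 0 -1;0 0 0 0 0 0 -1;0 0 0 0 0 0 -1;0 0 0 0 0 0 -1",
  newtons=35,
)

```text
time: 39.8
position: [0.4436, -0.3771, 0.1858]
tool_rot: [-0.321, -3.124, 0.004]
ft_force: [-1.1, -0.7, -1.0]
grip_width: 0.452
```

```bash
python3 - <<'E'
from go import *
info()
s=shot('scene','s15')
cv2.imwrite('pics/15c.png',cv2.convertScaleAbs(cv2.resize(s['pixels'][130:280,80:280],None,fx=4,fy=4),alpha=1.6))
E
```

```text
t 39.8 G [ 0.4433 -0.3775  0.0218] q [ 1.04  0.42 -0.45  1.83  0.23  0.94  1.85] F [-1.1 -0.7 -1. ] grip mm 39.3
```

View pics/15c.png

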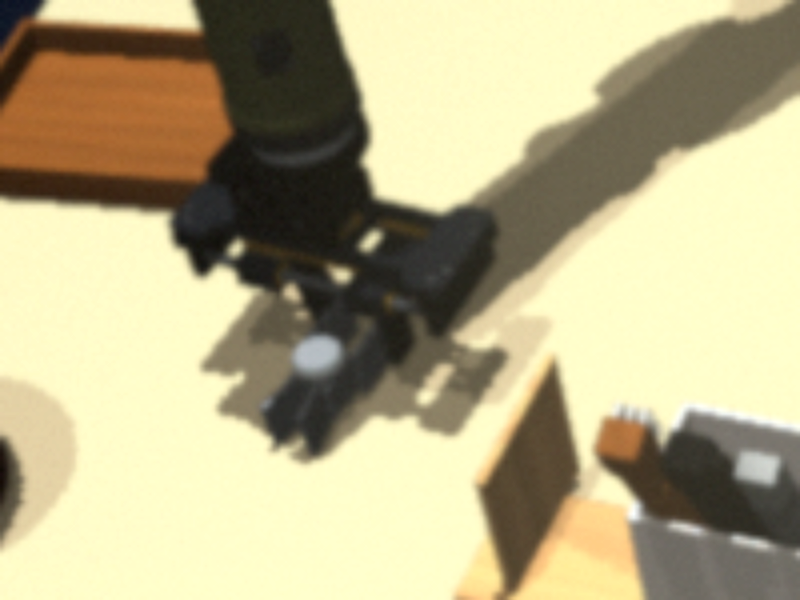

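Request:
play_rows(
  targets="0 0 -1.5 0 0 0 -1;0 0 -2.5 0 0 0 -1;0 0 -2.5 0 0 0 -1;0 0 -1 0 0 0 -1;0 0 0 0 0 0 -1",
)

```text
time: 40.48
position: [0.4441, -0.3768, 0.2659]
tool_rot: [0.321, 3.125, -0.006]
ft_force: [-0.3, 0.2, -1.0]
grip_width: 0.446
```

```bash
cat > clipchk.py <<'E'
from go import *
def chk(f):
    x,R,q=pose();W=cloud(load(f)).reshape(-1,3);W=W[~np.isnan(W).any(1)]
    L=R.inv().apply(W-x)-[0,0,.164]; L[:,0]*=-1   # x ahead
    m=(L[:,0]>.0)&(L[:,0]<.11)&(abs(L[:,1])<.04)&(L[:,2]>-.035)&(L[:,2]<.03)
    L=L[m];z=L[:,2]
    ln=L[(z<np.percentile(z[(L[:,0]>.03)&(L[:,0]<.055)],5)+.004)&(L[:,0]>.02)&(L[:,0]<.06)]
    print('lens ahead/y/z(mm, z down from G)',np.round(np.median(ln,0)*1e3,1),len(ln),'x',np.round([ln[:,0].min(),ln[:,0].max()],3))
    j=L[(L[:,0]>.062)];print('jaw pts',len(j),'xmax',np.round(np.percentile(j[:,0],98),3),'z top/bottom',np.round(np.percentile(j[:,2],[3,97])*1e3,1))
    for a in (.065,.075,.085):
        k=j[abs(j[:,0]-a)<.005]; print(a,len(k),np.round(np.percentile(k[:,1],[2,25,50,75,98])*1e3,1), 'z',np.round(k[:,2].min()*1e3,1))
E
python3 - <<'E'
from clipchk import *
info();shot('scene','s16');chk('s16'); shot('top','t16');chk('t16')
G,R=panelG(.09,.075);print(G);c=rows(G,R,-1,n=6)
E
```

```text
t 40.475 G [ 0.444  -0.3774  0.1019] q [ 1.07  0.32 -0.48  1.77  0.17  1.08  1.89] F [-0.3  0.2 -1. ] grip mm 38.8
lens ahead/y/z(mm, z down from G) [ 48.8   0.5 -25.1] 73 x [0.035 0.06 ]
jaw pts 280 xmax 0.095 z top/bottom [-19.6  17. ]
0.065 60 [-10.4  -4.4   9.2  12.   15.9] z -24.6
0.075 76 [-14.2 -10.2  -7.9  11.1  13.2] z -21.8
0.085 81 [-15.5 -12.2  -9.1  12.6  14.9] z -19.0
lens ahead/y/z(mm, z down from G) [ 51.1  -0.8 -25.2] 67 x [0.04 0.06]
jaw pts 252 xmax 0.092 z top/bottom [-19.2  16.4]
0.065 51 [-14.3  -8.8   6.8  10.   14.1] z -21.1
0.075 89 [-13.8 -10.5   6.5  10.   11.5] z -19.5
0.085 87 [-15.4 -11.5   8.4  11.8  13.1] z -20.8
[ 0.40478033 -0.19527334  0.075     ]
6 rows, q end [ 0.98  0.08 -0.59  2.1   0.06  0.97  1.78]
1.25 2.83 0.42 -0 0 -0.009 -1;1.22 2.84 0.42 -0 0 -0.009 -1;1.2 2.85 0.42 -0 0 -0.009 -1;1.17 2.86 0.42 -0 0 -0.009 -1;1.15 2.87 0.43 -0 0 -0.009 -1;1.12 2.88 0.43 -0 0 -0.009 -1
```

```bash
python3 - <<'E'
from clipchk import *
x,R,q=pose()
for f in('s16','t16'):
    W=cloud(load(f)).reshape(-1,3);W=W[~np.isnan(W).any(1)]
    L=R.inv().apply(W-x)-[0,0,.164]; L[:,0]*=-1
    m=(L[:,0]>.02)&(L[:,0]<.08)&(abs(L[:,1])<.02)&(abs(L[:,2]+.0252)<.002)
    print(f,m.sum(),np.round(L[m].min(0),4),np.round(L[m].max(0),4),np.round(np.median(L[m],0),4))
E
```

```text
s16 61 [ 0.0354 -0.0145 -0.0272] [ 0.0639  0.0147 -0.0234] [ 0.0488  0.0005 -0.0253]
t16 68 [ 0.0399 -0.0139 -0.0268] [ 0.0605  0.0133 -0.0232] [ 0.0512 -0.0013 -0.0249]
```

```bash
sed -i 's/-xe-.040,y,z/-xe-.047,y,z/' go.py; python3 - <<'E'
from clipchk import *
G,R=panelG(.085,.075);print(G);c=rows(G,R,-1,n=6)
c=rows(*panelG(.023,.075),-1,cur=c)
E
```

```text
[ 0.40280334 -0.19497082  0.075     ]
6 rows, q end [ 0.98  0.08 -0.59  2.11  0.05  0.97  1.78]
1.28 2.83 0.42 -0 0 -0.009 -1;1.26 2.84 0.42 -0 0 -0.009 -1;1.23 2.85 0.42 -0 0 -0.009 -1;1.21 2.86 0.42 -0 0 -0.009 -1;1.18 2.87 0.43 -0 0 -0.009 -1;1.16 2.88 0.43 -0 0 -0.009 -1
2 rows, q end [ 0.92  0.22 -0.6   1.97  0.15  0.99  1.67]
-3.1 0 0 0 0 0 -1;-3.1 0 0 0 0 0 -1
```

Request:
play_rows(
  targets="1.28 2.83 0.42 0 0 -0.009 -1;1.26 2.84 0.42 0 0 -0.009 -1;1.23 2.85 0.42 0 0 -0.009 -1;1.21 2.86 0.42 0 0 -0.009 -1;1.18 2.87 0.43 0 0 -0.009 -1;1.16 2.6 0.43 0 0 -0.009 -1;0 0 0 0 0 0 -1;0 0 0 0 0 0 -1",
)

```text
time: 41.58
position: [0.3975, -0.1916, 0.231]
tool_rot: [-0.234, -3.12, -0.008]
ft_force: [0.1, -0.8, -0.6]
grip_width: 0.449
```

```bash
python3 - <<'E'
from clipchk import *
info();c=rows(*panelG(.085,.075),-1,n=1); c=rows(*panelG(.023,.075),-1,n=3)
s=shot('scene','s17');shot('top','t17');chk('s17')
cv2.imwrite('pics/17c.png',cv2.convertScaleAbs(cv2.resize(s['pixels'][130:310,130:330],None,fx=3.3,fy=3.3),alpha=1.6))
# panel edge in G frame
x,R,q=pose()
for f in('s17','t17'):
    W=cloud(load(f)).reshape(-1,3);W=W[~np.isnan(W).any(1)]
    L=R.inv().apply(W-x)-[0,0,.164]; L[:,0]*=-1
    m=(L[:,0]>.1)&(L[:,0]<.3)&(abs(L[:,1])<.03)&(W[:,2]>.06)&(W[:,2]<.115)
    print(f,m.sum(),np.round(np.percentile(L[m],[1,50,99],axis=0)*1e3,1).tolist())
    mm=m&(W[:,2]>.107);print(' top', mm.sum(),np.round(np.percentile(L[mm],[1,50,99],axis=0)*1e3,1).tolist())
E
```

```text
t 41.575 G [ 0.3956 -0.1906  0.067 ] q [ 0.98  0.09 -0.61  2.12  0.06  0.97  1.76] F [ 0.1 -0.8 -0.6] grip mm 39.0
1 rows, q end [ 0.98  0.08 -0.6   2.1   0.06  0.97  1.77]
-0.56 -0.25 -0.81 0.004 -0.013 0.002 -1
3 rows, q end [ 0.92  0.22 -0.61  1.97  0.15  0.99  1.65]
-2.25 -0.09 -0.3 0.001 -0.004 0.001 -1;-2.26 -0.09 -0.29 0.001 -0.004 0.001 -1;-2.26 -0.09 -0.28 0.001 -0.004 0.001 -1
lens ahead/y/z(mm, z down from G) [ 50.1   0.9 -24.1] 57 x [0.034 0.059]
jaw pts 217 xmax 0.095 z top/bottom [-19.3  18.2]
0.065 57 [-11.1  -7.6   7.9  11.1  14.4] z -21.4
0.075 57 [-14.4 -10.1  -8.7   9.5  12. ] z -21.1
0.085 52 [-16.3 -12.2 -10.9  10.6  14.2] z -19.4
s17 484 [[142.6, -7.6, -49.2], [195.9, -2.0, -26.8], [241.0, 0.3, 3.7]]
 top 116 [[142.3, -7.8, -50.1], [190.9, -3.0, -46.0], [240.2, 0.0, -42.3]]
t17 405 [[138.7, -6.5, -49.3], [186.6, -1.0, -35.8], [238.0, 0.0, 3.5]]
 top 166 [[139.9, -6.5, -49.9], [187.5, -3.2, -45.9], [238.0, -0.1, -42.2]]
```

View pics/17c.png

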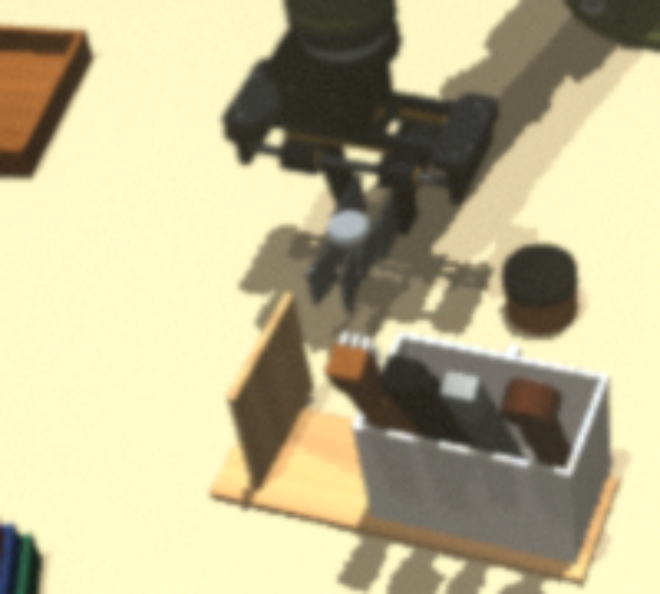

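Request:
play_rows(
  targets="0 -0.4 -0.8 0.004 -0.013 0.002 -1;0 0 0 0 0 0 -1;-2 -0.05 0 0 0 0 -1;0 0 0 0 0 0 -1",
)

```text
time: 42.18
position: [0.4173, -0.2019, 0.2403]
tool_rot: [0.245, 3.129, -0.0]
ft_force: [-0.1, 0.6, -0.9]
grip_width: 0.451
```

```bash
cat >> clipchk.py <<'E'
def edge(fs):
    x,R,q=pose()
    for f in fs:
        W=cloud(load(f)).reshape(-1,3);W=W[~np.isnan(W).any(1)]
        L=R.inv().apply(W-x)-[0,0,.164]; L[:,0]*=-1
        m=(L[:,0]>.05)&(L[:,0]<.3)&(abs(L[:,1])<.03)&(W[:,2]>.106)&(W[:,2]<.115)
        print(f,'panel top',m.sum(),np.round(np.percentile(L[m],[1,50,99],axis=0)*1e3,1).tolist())
        a=L[m]; 
        if m.sum()>10: print('  y at near end',np.round(np.polyval(np.polyfit(a[:,0],a[:,1],1),[a[:,0].min(),a[:,0].max()])*1e3,1))
E
python3 - <<'E'
from clipchk import *
info();s=shot('scene','s18');shot('top','t18');chk('s18');edge(['s18','t18']);c=rows(*panelG(.023,.075),-1,n=3)
E
```

```text
t 42.175 G [ 0.4178 -0.202   0.0763] q [ 0.97  0.12 -0.6   2.07  0.08  0.98  1.74] F [-0.1  0.6 -0.9] grip mm 39.3
lens ahead/y/z(mm, z down from G) [ 50.3  -0.1 -25.1] 66 x [0.036 0.06 ]
jaw pts 223 xmax 0.097 z top/bottom [-22.6  17.1]
0.065 63 [-12.6  -3.5   7.7  10.5  14. ] z -27.0
0.075 53 [-13.5  -9.8  -8.4   9.5  12.2] z -17.7
0.085 59 [-14.5 -12.1 -10.1  10.4  12.8] z -19.5
s18 panel top 117 [[119.1, 0.7, -38.4], [172.4, 5.3, -34.8], [218.3, 8.8, -30.4]]
  y at near end [4.7 5.5]
t18 panel top 169 [[118.4, 2.0, -38.8], [166.7, 5.6, -34.9], [216.7, 8.5, -30.6]]
  y at near end [5.4 5.8]
3 rows, q end [ 0.92  0.22 -0.61  1.97  0.15  0.99  1.66]
-1.6 0.16 0.02 0 0 -0.002 -1;-1.6 0.16 0.02 0 0 -0.002 -1;-1.6 0.15 0.02 0 0 -0.002 -1
```

Request:
play_rows(
  targets="0 0.5 0 0 0 0 -1;0 0 0 0 0 0 -1",
)

```text
time: 42.52
position: [0.4157, -0.1961, 0.2394]
tool_rot: [-0.246, -3.13, -0.0]
ft_force: [-0.6, -0.8, -1.2]
grip_width: 0.456
```

```bash
python3 - <<'E'
from clipchk import *
info();s=shot('scene','s19');shot('top','t19');edge(['s19','t19']);c=rows(*panelG(.023,.075),-1,n=3)
E
```

```text
t 42.525 G [ 0.4154 -0.196   0.0754] q [ 0.97  0.11 -0.61  2.08  0.08  0.98  1.73] F [-0.6 -0.8 -1.2] grip mm 39.6
s19 panel top 122 [[120.4, -4.3, -38.4], [175.4, 0.9, -35.2], [221.4, 4.1, -31.0]]
  y at near end [0.2 0.5]
t19 panel top 173 [[120.1, -2.7, -39.4], [168.4, 0.8, -35.2], [217.6, 3.7, -31.0]]
  y at near end [0.4 1. ]
3 rows, q end [ 0.92  0.22 -0.61  1.97  0.15  0.99  1.66]
-1.63 -0.01 0.01 0 0 -0.002 -1;-1.63 -0.01 0.01 0 0 -0.002 -1;-1.63 -0.01 0.01 0 0 -0.002 -1
```

Aligned within 1 mm. Advance about 48 mm, gently.

Request:
play_rows(
  targets="-1.2 0 0 0 0 0 -1;-1.2 0 0 0 0 0 -1;0 0 0 0 0 0 -1",
)

```text
time: 43.0
position: [0.4415, -0.2009, 0.2397]
tool_rot: [0.248, 3.132, -0.001]
ft_force: [0.0, 0.7, -0.9]
grip_width: 0.448
```

```bash
python3 - <<'E'
from clipchk import *
info();s=shot('scene','s20');shot('top','t20');chk('s20');edge(['s20','t20']);c=rows(*panelG(.023,.075),-1,n=2)
cv2.imwrite('pics/20c.png',cv2.convertScaleAbs(cv2.resize(s['pixels'][170:290,160:290],None,fx=5,fy=5),alpha=1.6))
E
```

```text
t 43.0 G [ 0.4415 -0.201   0.0757] q [ 0.94  0.17 -0.61  2.02  0.12  0.99  1.69] F [ 0.   0.7 -0.9] grip mm 38.9
lens ahead/y/z(mm, z down from G) [ 48.4  -0.7 -24.6] 76 x [0.035 0.06 ]
jaw pts 249 xmax 0.109 z top/bottom [-32.5  24.5]
0.065 60 [-13.5  -4.5   8.2  11.2  14.6] z -25.8
0.075 51 [-14.   -8.9  -7.1   9.9  11.9] z -18.4
0.085 27 [-15.6   8.6  11.5  11.9  13.1] z -18.5
s20 panel top 119 [[93.9, -3.4, -39.1], [147.2, 0.9, -35.2], [194.5, 4.5, -31.1]]
  y at near end [0.4 0.9]
t20 panel top 177 [[95.2, -2.5, -39.2], [141.9, 1.3, -35.2], [193.4, 4.4, -31.1]]
  y at near end [1.  1.5]
2 rows, q end [ 0.92  0.22 -0.61  1.97  0.15  1.    1.66]
-1.19 0.01 0.02 0 -0.001 -0.003 -1;-1.19 0 0.02 0 -0.001 -0.003 -1
```

View pics/20c.png

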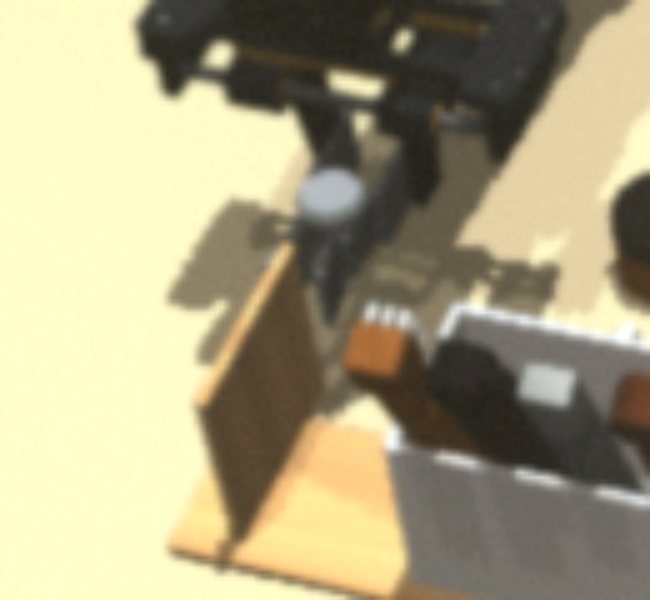

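Request:
play_rows(
  targets="-1.1 0.05 0 0 0 0 -1;-1.1 0.05 0 0 0 0 -1;0 0 0 0 0 0 -1",
)

```text
time: 43.48
position: [0.4639, -0.2034, 0.2393]
tool_rot: [-0.249, -3.131, 0.001]
ft_force: [0.4, 0.2, -0.5]
grip_width: 0.451
```

```bash
python3 - <<'E'
from clipchk import *
info();s=shot('scene','s21');shot('top','t21');chk('s21');edge(['s21','t21'])
cv2.imwrite('pics/21c.png',cv2.convertScaleAbs(cv2.resize(s['pixels'][170:290,160:290],None,fx=5,fy=5),alpha=1.6))
E
```

```text
t 43.475 G [ 0.4637 -0.2035  0.0753] q [ 0.92  0.22 -0.61  1.97  0.15  1.    1.65] F [ 0.4  0.2 -0.5] grip mm 39.3
lens ahead/y/z(mm, z down from G) [ 49.2  -0.1 -23.9] 82 x [0.035 0.059]
jaw pts 274 xmax 0.109 z top/bottom [-33.9  24.1]
0.065 36 [-3.8  5.2 10.5 13.1 15.3] z -26.5
0.075 48 [-2.7  1.5  9.  10.4 11.6] z -34.1
0.085 59 [-16.2   1.3   2.   11.7  13.2] z -34.9
s21 panel top 127 [[73.2, -4.3, -39.2], [122.9, 0.6, -35.5], [171.8, 3.5, -31.3]]
  y at near end [-0.1  0.3]
t21 panel top 170 [[72.8, -3.5, -39.6], [123.3, 0.3, -35.8], [170.5, 3.4, -31.7]]
  y at near end [-0.1  0.7]
```

View pics/21c.png

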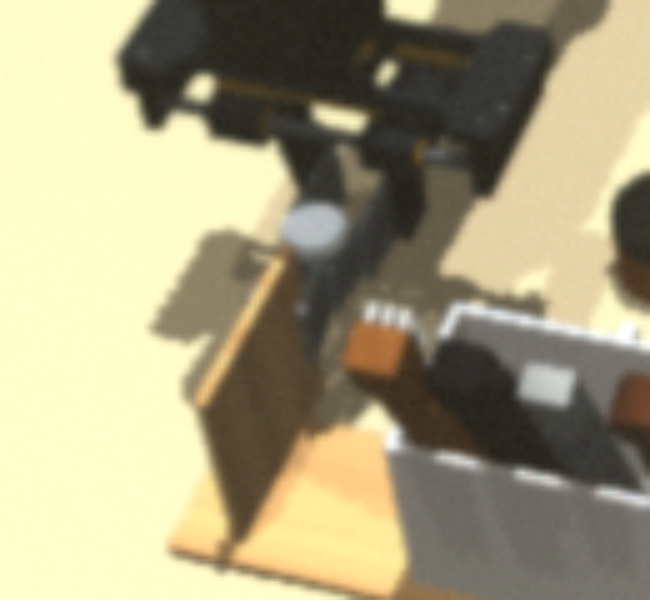

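Request:
play_rows(
  targets="0 0 0 0 0 0 0.0;0 0 0 0 0 0 0.08;0 0 0 0 0 0 0.16;0 0 0 0 0 0 0.24;0 0 0 0 0 0 0.34;0 0 0 0 0 0 0.5;0 0 0 0 0 0 0.8;0 0 0 0 0 0 0.8",
)

```text
time: 44.58
position: [0.4626, -0.2035, 0.2395]
tool_rot: [-0.25, -3.13, 0.003]
ft_force: [-0.3, -0.3, -0.0]
grip_width: 0.864
```

```bash
python3 - <<'E'
from clipchk import *
info();s=shot('scene','s22');chk('s22');edge(['s22'])
cv2.imwrite('pics/22c.png',cv2.convertScaleAbs(cv2.resize(s['pixels'][170:290,160:290],None,fx=5,fy=5),alpha=1.6))
E
```

```text
t 44.575 G [ 0.4622 -0.2038  0.0755] q [ 0.92  0.22 -0.61  1.97  0.15  1.    1.65] F [-0.3 -0.3 -0. ] grip mm 75.2
lens ahead/y/z(mm, z down from G) [ 45.4  -0.5 -22.4] 81 x [0.03  0.058]
jaw pts 246 xmax 0.108 z top/bottom [-33.8  23.4]
0.065 41 [ 1.6  6.5  7.5 10.1 13.4] z -20.4
0.075 45 [-4.2  1.6  5.9  7.4  8.5] z -34.3
0.085 56 [-1.2  2.5  4.9  6.6  8.9] z -34.8
s22 panel top 125 [[73.4, -4.4, -39.3], [123.7, 1.0, -35.2], [173.1, 3.9, -31.0]]
  y at near end [0.1 0.8]
```

View pics/22c.png

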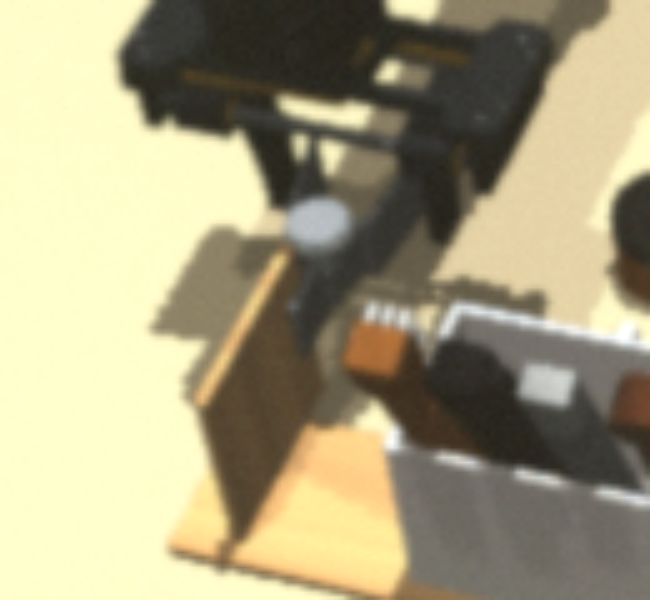

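```bash
cat >> clipchk.py <<'E'
def lens(fs):
    x,R,q=pose()
    for f in fs:
        W=cloud(load(f)).reshape(-1,3);W=W[~np.isnan(W).any(1)]
        C=Rc.inv().apply(W-CAD)
        m=(C[:,0]>-.16)&(C[:,0]<-.05)&(abs(C[:,1]+.16)<.022)&(C[:,2]>.092)&(C[:,2]<.104)
        z0=np.percentile(C[m,2],50); a=C[m&(abs(C[:,2]-z0)<.0035)]
        print(f,'lens caddy',len(a),'min',np.round(a.min(0)*1e3,1),'max',np.round(a.max(0)*1e3,1),'med',np.round(np.median(a,0)*1e3,1))
        t=(C[:,0]>-.12)&(C[:,0]<.08)&(abs(C[:,1]+.16)<.02)&(C[:,2]>.1065)&(C[:,2]<.116)
        print('   panel top x',np.round(np.percentile(C[t,0],[1,99])*1e3,1),'y',np.round(np.median(C[t,1])*1e3,1))
        p=np.linalg.svd(a-a.mean(0))[2][2]; print('   lens normal',np.round(p*np.sign(p[2]),3))
E
python3 - <<'E'
from clipchk import *
lens(['s21','s22']); shot('top','t22'); lens(['t21','t22'])
E
```

```text
s21 lens caddy 106 min [-126.  -181.    94.3] max [ -50.  -138.3  101.2] med [ -78.4 -159.5   98.1]
   panel top x [-105.2   44.6] y -159.7
   lens normal [-0.024  0.016  1.   ]
s22 lens caddy 105 min [ -97.7 -175.8   93.5] max [ -54.9 -143.5  100.3] med [ -80.1 -158.8   97. ]
   panel top x [-54.2  45.5] y -159.4
   lens normal [0.046 0.058 0.997]
t21 lens caddy 93 min [ -88.4 -169.1   94.8] max [ -51.2 -143.4  101.4] med [ -75.1 -154.1   98.5]
   panel top x [-54.5  43.2] y -159.7
   lens normal [0.08  0.083 0.993]
t22 lens caddy 74 min [-103.6 -166.5   92.7] max [ -51.1 -139.2   99.2] med [ -77.7 -153.6   95.9]
   panel top x [-56.3  42.6] y -159.5
   lens normal [-0.019  0.021  1.   ]
```

Request:
play_rows(
  targets="0 0 0 0 0 0 0.4;0 0 0 0 0 0 0.15;0 0 0 0 0 0 -1;0 0 0 0 0 0 -1;0 0 0 0 0 0 -1;0 0 0 0 0 0 -1;0 0 0 0 0 0 -1",
)

```text
time: 45.55
position: [0.4621, -0.2035, 0.239]
tool_rot: [-0.25, -3.128, 0.002]
ft_force: [-0.8, 0.3, 0.2]
grip_width: 0.45
```

```bash
python3 - <<'E'
from clipchk import *
info();s=shot('scene','s23');chk('s23');edge(['s23']);lens(['s23'])
cv2.imwrite('pics/23c.png',cv2.convertScaleAbs(cv2.resize(s['pixels'][170:290,160:290],None,fx=5,fy=5),alpha=1.6))
E
```

```text
t 45.55 G [ 0.4616 -0.2037  0.075 ] q [ 0.92  0.22 -0.61  1.97  0.15  1.    1.65] F [-0.8  0.3  0.2] grip mm 39.1
lens ahead/y/z(mm, z down from G) [ 48.1   0.3 -20.1] 69 x [0.035 0.059]
jaw pts 270 xmax 0.108 z top/bottom [-33.   24.6]
0.065 42 [-3.2  5.  10.6 12.4 15.9] z -21.0
0.075 40 [-0.7  2.1  9.4 11.8 12.8] z -35.0
0.085 74 [ 0.6  1.8  2.9 12.8 14.3] z -34.3
s23 panel top 119 [[73.7, -4.2, -38.5], [124.1, 0.5, -35.6], [173.5, 4.0, -31.7]]
  y at near end [0.3 0.1]
s23 lens caddy 102 min [-136.3 -180.7   92.1] max [ -52.4 -139.    98.1] med [ -80.4 -159.1   94.6]
   panel top x [-54.5  45.4] y -159.7
   lens normal [-0.019  0.015  1.   ]
```

View pics/23c.png

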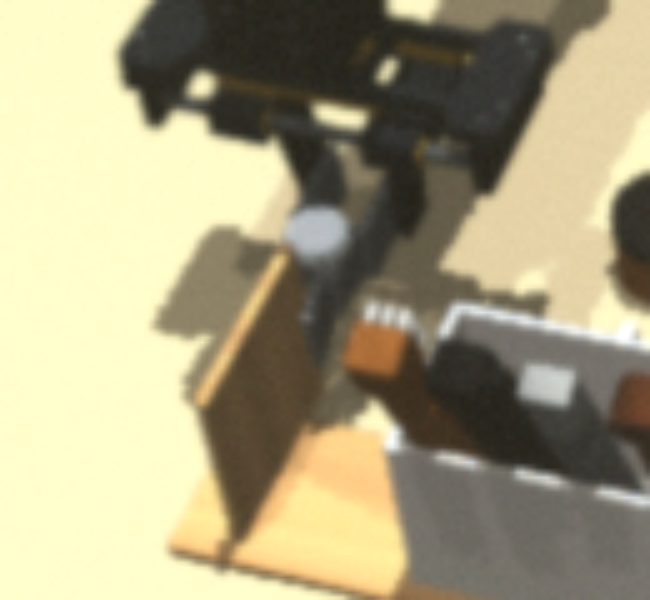

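Request:
play_rows(
  targets="-0.65 0.03 0 0 0 0 -1;0 0 0 0 0 0 -1",
)

```text
time: 45.85
position: [0.4692, -0.2043, 0.2391]
tool_rot: [-0.25, -3.129, 0.002]
ft_force: [0.2, 0.5, -1.8]
grip_width: 0.452
```

```bash
python3 - <<'E'
from clipchk import *
info();s=shot('scene','s24');chk('s24');edge(['s24']);lens(['s24'])
E
```

```text
t 45.85 G [ 0.4687 -0.2045  0.0751] q [ 0.91  0.23 -0.61  1.96  0.16  1.    1.64] F [ 0.2  0.5 -1.8] grip mm 39.3
lens ahead/y/z(mm, z down from G) [ 47.7   1.2 -20.7] 68 x [0.034 0.06 ]
jaw pts 302 xmax 0.109 z top/bottom [-33.6  25.1]
0.065 59 [-0.5  2.4  9.6 13.  15.1] z -34.6
0.075 48 [ 0.2  1.5  2.9 11.3 13.1] z -31.9
0.085 68 [ 0.2  1.3  2.2 12.3 14. ] z -34.6
s24 panel top 134 [[66.2, -4.1, -39.2], [119.9, 0.6, -35.8], [166.4, 4.2, -31.5]]
  y at near end [-0.1  0.7]
s24 lens caddy 94 min [-126.6 -182.    92. ] max [ -51.3 -139.5   98.6] med [ -73.5 -158.7   95. ]
   panel top x [-55.5  45.2] y -159.7
   lens normal [-0.005  0.01   1.   ]
```

Request:
play_rows(
  targets="0 0 0 0 0 0 -0.04;0 0 0 0 0 0 0.02;0 0 0 0 0 0 0.08;0 0 0 0 0 0 0.14;0 0 0 0 0 0 0.2;0 0 0 0 0 0 0.26;0 0 0 0 0 0 0.35;0 0 0 0 0 0 0.6;0 0 0 0 0 0 1;0 0 0 0 0 0 1",
)

```text
time: 47.15
position: [0.469, -0.2045, 0.2393]
tool_rot: [-0.25, -3.129, 0.003]
ft_force: [0.4, 0.1, 0.3]
grip_width: 0.927
```

```bash
python3 - <<'E'
from clipchk import *
info();s=shot('scene','s25');chk('s25');edge(['s25']);lens(['s25'])
cv2.imwrite('pics/25c.png',cv2.convertScaleAbs(cv2.resize(s['pixels'][170:290,160:290],None,fx=5,fy=5),alpha=1.6))
E
```

```text
t 47.15 G [ 0.4685 -0.2047  0.0753] q [ 0.91  0.23 -0.61  1.96  0.16  1.    1.64] F [0.4 0.1 0.3] grip mm 80.6
lens ahead/y/z(mm, z down from G) [ 43.6   0.1 -18.9] 58 x [0.029 0.058]
jaw pts 250 xmax 0.109 z top/bottom [-33.   26.2]
0.065 39 [ 1.1  3.   6.7  7.8 12.1] z -33.9
0.075 49 [0.3 1.7 4.1 6.4 7.9] z -34.9
0.085 55 [0.5 2.1 5.1 6.6 8.5] z -35.0
s25 panel top 124 [[67.6, -4.2, -39.6], [121.7, 0.9, -35.3], [166.2, 3.8, -31.8]]
  y at near end [0.1 0.8]
s25 lens caddy 64 min [ -92. -174.   92.] max [ -50.6 -138.9   97.6] med [ -76.7 -159.6   94. ]
   panel top x [-53.6  45. ] y -159.4
   lens normal [-0.005  0.004  1.   ]
```

View pics/25c.png

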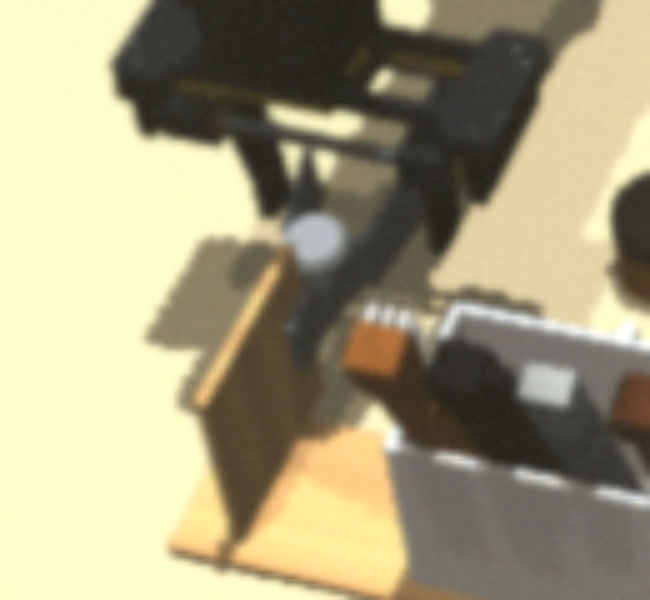

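Request:
play_rows(
  targets="0 0 0 0 0 0 1;0 0 -2 0 0 0 1;0 0 -3 0 0 0 1;0 0 -4 0 0 0 1;0 0 -5 0 0 0 1;0 -4 -3 0 0 0 1;0 -5 0 0 0 0 1;0 -5 0 0 0 0 1;0 0 0 0 0 0 1",
)

```text
time: 48.32
position: [0.4471, -0.3451, 0.4155]
tool_rot: [-0.244, -3.129, 0.006]
ft_force: [0.0, 0.9, 0.1]
grip_width: 1.0
```

```bash
python3 - <<'E'
from clipchk import *
info();s=shot('scene','s26');t=shot('top','t26');lens(['s26','t26']);cup(['s26'])
a=cv2.resize(s['pixels'][150:330,130:330],None,fx=2,fy=2);b=cv2.resize(t['pixels'][140:320,310:510],None,fx=2,fy=2)
cv2.imwrite('pics/26c.png',cv2.convertScaleAbs(np.hstack([a,b]),alpha=1.6))
E
```

```text
t 48.325 G [ 0.4467 -0.3457  0.2515] q [ 1.07  0.17 -0.52  1.64  0.09  1.36  1.96] F [0.  0.9 0.1] grip mm 87.0
s26 lens caddy 67 min [ -89.  -173.3   92. ] max [ -51.  -144.1   97.1] med [ -76.4 -158.5   93.7]
   panel top x [-54.2  44.9] y -159.8
   lens normal [0.011 0.014 1.   ]
t26 lens caddy 134 min [ -94.  -173.6   92.1] max [ -50.8 -145.7   97.1] med [ -79.1 -160.1   93.8]
   panel top x [-55.3  43. ] y -159.5
   lens normal [ 0.008 -0.017  1.   ]
s26 z 0.12 [(4, 'y', -73, -70, 'x', -41, -19), (36, 'y', -64, -46, 'x', -40, 47), (49, 'y', -31, -7, 'x', 20, 48), (45, 'y', 4, 28, 'x', -41, 49), (42, 'y', 50, 73, 'x', -38, 48)]
s26 z 0.14 [(40, 'y', -62, -48, 'x', 37, 56), (41, 'y', -28, -13, 'x', 30, 56), (44, 'y', 9, 25, 'x', 28, 56), (39, 'y', 50, 65, 'x', 29, 55)]
s26 z 0.16 [(33, 'y', -65, -46, 'x', 45, 64), (31, 'y', -31, -1, 'x', 48, 64), (46, 'y', 9, 26, 'x', 38, 63), (27, 'y', 49, 65, 'x', 37, 62)]
s26 z 0.18 [(63, 'y', -66, -44, 'x', 38, 72), (58, 'y', -32, 0, 'x', 54, 73), (47, 'y', 6, 28, 'x', 50, 70), (55, 'y', 42, 74, 'x', 51, 70)]
s26 z 0.2 [(185, 'y', -68, -44, 'x', 41, 76), (269, 'y', -33, 27, 'x', 52, 77), (186, 'y', 41, 74, 'x', 50, 73)]
```

View pics/26c.png

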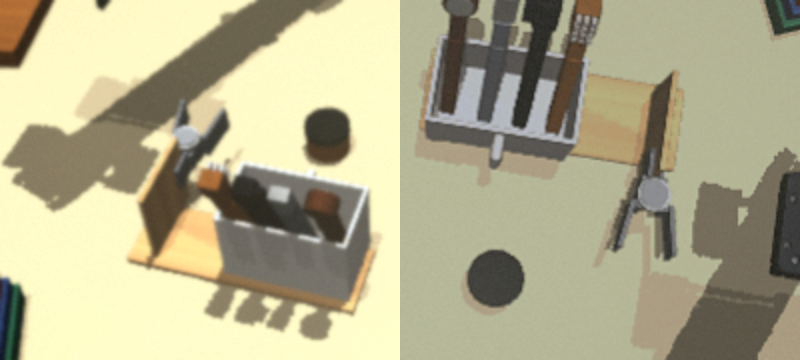

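View pics/s26.png

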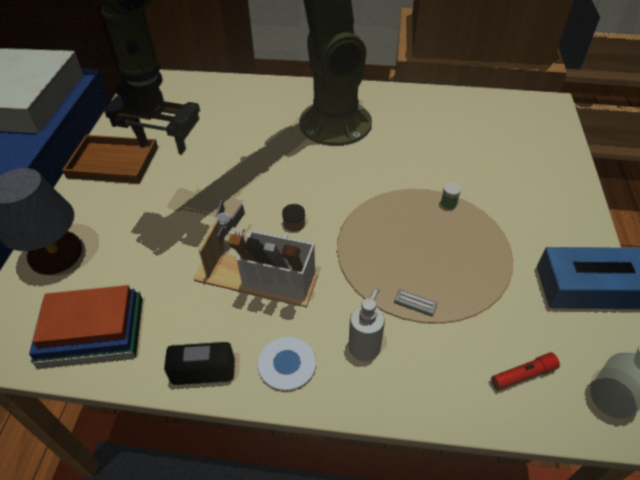

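Request:
play_rows(
  targets="0 0 0 0 0 0 1;0 0 0 0 0 0 1;0 0 0 0 0 0 1;0 0 0 0 0 0 1",
)

```text
time: 48.92
position: [0.4507, -0.3365, 0.4158]
tool_rot: [-0.224, -3.132, 0.002]
ft_force: [-0.1, -0.3, -0.6]
grip_width: 0.998
```

```bash
python3 - <<'E'
from clipchk import *
info();s=shot('scene','s27');lens(['s27'])
W=cloud(load('s27')).reshape(-1,3);W=W[~np.isnan(W).any(1)];C=Rc.inv().apply(W-CAD)
for y in (.057,.017,-.02,-.055):
    m=(abs(C[:,1]-y)<.01)&(C[:,0]>.02)&(C[:,0]<.1)&(C[:,2]>.15)&(C[:,2]<.24);print(y,'top z',np.round(np.percentile(C[m,2],98),4))
print(ctrl.close_job())
E
```

```text
t 48.925 G [ 0.4504 -0.3367  0.2518] q [ 1.06  0.16 -0.52  1.64  0.09  1.36  1.96] F [-0.1 -0.3 -0.6] grip mm 86.8
s27 lens caddy 60 min [ -89.2 -173.2   92.1] max [ -53.2 -145.4   96.8] med [ -77.5 -159.4   93.5]
   panel top x [-54.5  45.1] y -159.7
   lens normal [0.027 0.015 1.   ]
0.057 top z 0.2065
0.017 top z 0.2049
-0.02 top z 0.2059
-0.055 top z 0.2064
the job is handed in; nothing more can be done
None
```

The job is done and handed in at 49 s of the 210 s allowed. All four long things stand in the cup, and the night light is clipped on the panel's near edge.

- **Cup:** mirror, foot file, comb and nail brush stand head up, leaning about 20° against the rim opposite the loop handle. Their tops measured 205 to 207 mm above the table, which fits feet on the cup's floor. I did not see the feet directly.
- **Clip:** the lens is up and within about 2° of level, and the underside is about 50 mm above the table. On the first release the clip slid back about 4 mm, so I pinched it again and pushed it further on. The panel's edge is now about 24 mm ahead of the pivot, so roughly 24 of the 30 mm jaw faces overlap the panel. The two cameras disagree by 2 to 3 mm on that figure.
- **Other things:** the last pictures show the pill bottle, tweezers case, soap dispenser and cream jar where they were, and the arm clear of everything. I checked these by eye only, not by measurement.
- **Contact:** while placing the mirror I felt a light side touch on the cup's wall (about 2 N) and corrected it. No force I read during the run was above about 3 N.

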